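# Size a pole coupling in the bench caliper and lock the reading

### The arm

A 7-joint arm with a two-finger parallel gripper is mounted at the origin on the work surface. World frame = base frame: x ahead of the robot, y to its left, z up, the work surface at z = 0. Lengths are in m, angles in rad, forces in N, time in s.
With the tool pointing down it reaches from about 0.425 to 0.875 m from the base axis. Payload 9.9 kg.
Tool frame: the origin (TCP) lies where the fingers leave the gripper's body, on its centre line; the fingertips stand 73 mm ahead of it and the grasp point (between the pads) lies 54 mm ahead of it; z points along the fingers, y is the direction in which the jaws open and shut (so a half turn about z gives the same grasp; the last joint's range is limited). The gripper opens to 85 mm and grips with 20 to 120 N. Pads are 22 mm wide; open, the fingers measure 114 mm over their backs; the gripper's body (76 mm by 85 mm) begins 54 mm behind the grasp point. The pads swing forward as they close: fully open they stand 13 mm farther back than shut.
Start: joints at [-1.317, 0.576, 0.025, 1.437, -0.015, 1.129, -0.057], TCP at [0.224, 0.637, 0.304] pointing down, gripper open.
Joint ranges: [-2.76, 2.76], [-0.34, 2.15], [-1.52, 1.57], [0.19, 2.46], [-1.09, 4.23], [0.17, 1.99], [-2.82, 2.82]. Speed limits (rad/s): [2.22, 2.22, 3.01, 3.01, 3.14, 3.14, 3.14].

### API

Orientations are given as a unit quaternion [x, y, z, w].
In Python, from station import telemetry, vision, workorder gives the robot as it stands. The module is installed in compiled form; this text tells all that it offers.
- The arm moves only by the shell command python3 -m creep 'ROWS' [FORCE]. ROWS is JSON, a list of rows, each an object of numbers: "fingers": the closure in counts, from 0 (fully open) to 255 (shut); "tx", "ty", "tz": the shift along the world's x, y, z in units of 40 mm (1.0 is 40 mm); "ax", "ay", "az": the turn, a rotation vector about the world's x, y, z in units of 6 degrees (1.0 is 6 degrees). In form: [{"fingers": .., "tx": .., "ty": .., "tz": .., "ax": .., "ay": .., "az": ..}, ...]. A call has 1 to 12 rows; each row is the pose to reach, as a shift and turn from the pose measured when the call began; what a row does not reach only later rows make up. A row lasts 1/12 s, in which the tool goes at most 41.7 mm and 7.16 degrees, less where a joint would pass 70% of its speed; a pose out of reach is approached as far as the arm can. A call with a gripper value outside its range is refused whole. The fingers move at their own pace and stop on an object; FORCE is the grip in N (left out, the last holds). Time passes only in rows, so rows that repeat a pose let the fingers close. It gives the time, the measured TCP pose, the force and the opening at its end, in the units of the state.
- telemetry.read_state(): the state, without advancing time (a new reading comes with each control period).
- vision.camera(name): name is "side" or "top" or "wrist"; returns (picture, depth): 384x512x3 uint8, red, green, blue; 384x512 float32, m along the optical axis (not along the pixel's ray), 0 where there is no reading.
- vision.calibration(name): a dict with "mtx" (3x3 intrinsics, pixels), "view" (4x4, takes a point from world to camera coordinates); the wrist camera has in their place "T_tool_cam" (4x4, takes a point from camera to tool coordinates, whose origin is the TCP and whose axes are the flange's). Camera axes: x right, y down, z forward; pixel columns grow to the right and rows downward; lengths in m; the calibration is good to about 2 mm. A picture is of the moment at which its call begins: read the wrist's pose just before it. calibration takes no time and is no camera call.
- workorder.job_done(): hands the job in, once; it reports no verdict.
The state is a dict: "clock": time; "joint_pos": joint angles; "joint_velocities": joint speeds; "joint_efforts": joint torques, N m; "position": TCP position; "ee_rot": TCP orientation; "contact_force": force on the tool from outside, world axes, zero at the start; "wrist_torque": the same for the moment, N m; "gripper_width": finger opening in m.
Only numpy, scipy, OpenCV 4.12 (cv2) and the standard library are available. Lean on these libraries where they do the work, as an engineer would, in place of code of your own. Each camera call takes 0.05 s, during which the arm holds its last target.

### The job

Measure the stepped pole coupling's broad foot in the bench caliper: push the slide open, stand the coupling upright on the base plate between the jaws, then push the slide shut gently by its sprung thumb piece until both jaws are on the foot and the thumb piece has given a few millimetres against its spring. Press the cam lever right down to lock the slide with the coupling still in the jaws, then take the coupling out and stand it upright in the grey tray, leaving the caliper locked at the size. Never squeeze the coupling hard or tip it over, and leave everything else on the bench where it is.

Things in the scene. Friction and masses are not known exactly. Their poses are not given: they have to be found in the camera images.
- coupling_mid (a point): Centre of the stepped pole coupling: loose turned aluminium, about 0.3 kg, 100 mm tall, standing upright in a cardboard lid (floor 4 mm, rim 16 mm high). Foot (the part measured): cylinder 56 mm in diameter, 50 mm high; above it a spigot 38 mm in diameter, 50 mm high, best to grip. The point is on the axis at the shoulder, 50 mm above the underside; z up along the axis.
- coupling: The same coupling; its origin is the centre of its underside, z up along its axis.
- caliper: Bench caliper, fixed, yaw within 0.2 rad. Origin: centre of the underside of its dark base plate (150 mm in x, 280 in y, 12 thick). Beam along y, 24 mm wide, at x = +35 mm, top 42 mm above the bench. Steel jaws (33 to 43 mm above the bench) reach from the beam to x = -57 mm. The coupling stands well on the plate at x = -15 mm between the jaws, clearing the beam by 10 mm.
- fixed_face (a point): Point on the fixed jaw's measuring face, which looks to +y: x = -15 mm, y = -85 mm in the caliper's frame, 38 mm above the bench.
- moving_face (a point): Point on the moving jaw's measuring face, which looks to -y: x = -15 mm in the caliper's frame, 38 mm above the bench; it moves along the caliper's y with the slide.
- slide (a joint): Opening between the jaw faces in m: 0 shut, at most 0.105; grows as the slide moves to the caliper's +y. At first 0.010 to 0.035, too narrow for the coupling. It takes about 1.2 N to slide and stays where it is left. The slide's grey cover is 90 mm long in y from the moving jaw's face, x +15 to +57 mm, top 50 mm above the bench (display 53 mm).
- thumb_mid (a point): Centre of the sprung thumb piece: an upright black ribbed tab, 20 mm (x) by 10 mm (y), from 50 to 76 mm above the bench on the slide's ledge, at x = +7 mm in the caliper's frame and 55 mm to +y of the moving jaw's face. Pushed to +y it carries the slide open rigidly; pushed to -y it carries the slide shut through a spring.
- thumb (a joint): How far the thumb piece has been pushed to -y against its spring, relative to the slide, in m: 0 at rest, stop at 0.012. It starts to give at 6 N (more than it takes to slide the jaw and the coupling along) and takes 12 N at the stop; past the stop the push is rigid. It springs back when let go.
- lock_pad (a point): Middle of the upper face of the black pad (26 mm long, 22 wide) on the end of the slide's cam lever. The hinge is parallel to the caliper's y, at x = +40 mm, 78 mm to +y of the moving jaw's face, 55 mm above the bench; the lever points to +x and up. Pad middle 57 mm and lever end 70 mm from the hinge.
- lock (a joint): Angle of the cam lever in rad: 0 to 0.1 at first, raised by about 45 degrees and free; 0.8 right down (level, upper face 60 mm above the bench) and locked: the cam then clamps the slide to the beam. Pressed down from above with a few newtons; stays where it is left.
- tray: The empty open grey plastic tray, fixed, 220 mm (x) by 180 mm (y) outside, walls 5 mm thick and 45 mm high; origin: centre of its underside. It lies to the left or right of the caliper; the cardboard lid with the turned pieces lies on the other side.
- tray_floor (a point): Centre of the tray's inner floor, 5 mm above the bench.
- sleeve: Straight sleeve, 40 mm in diameter, 75 mm tall, a bystander standing in the same cardboard lid as the coupling, about 95 mm or more from it (the places change); origin at its underside.
- collar: Turned piece with a collar half-way up (34 and 52 mm in diameter, 62 mm tall), a bystander in the same cardboard lid, about 95 mm or more from the coupling; origin at its underside.
- meter: Grey hand-held meter lying beyond the caliper, 150 x 80 x 42 mm; bystander.
- tape_roll: Roll of tape lying beyond the caliper, 100 mm in diameter, 45 mm high; bystander.
- screwdriver: Screwdriver 200 mm long lying between robot and caliper; bystander.
- meter_carton: Small carton 120 x 90 x 75 mm beyond the caliper; bystander.
- tube_offcut: Aluminium tube 180 mm long, 32 mm in diameter, lying to the far left; bystander.
There are look-alikes about, which are no part of the job. Leave any blue or yellow look-alike of the coupling alone.

How it is judged:
By the outcome, as a careful person would: the job done as asked, in the order asked, and still so for the second after the job is handed in, with the robot touching nothing.
It also fails if it takes over 72 s, if anything falls off the work surface, if the arm or the gripper's body presses on something with over 40 N, if the wrist force passes 120 N, or if a joint passes its speed limit or range.

## Working session

There is one attempt and no reset: what is moved stays moved. The work goes in short steps, Python scripts to look and compute and a shell command to move; the robot and the scene stay as the last step left them, time stands still between calls to the robot, and variables do not carry over. Pictures are saved under pics/ and viewed, and the job is handed in when it is done.

```bash
mkdir -p pics; cat > h.py <<'E'
import numpy as np, cv2
from station import telemetry, vision, workorder
from scipy.spatial.transform import Rotation as R
def snap(name,tag):
    s=telemetry.read_state()
    im,d=vision.camera(name); cal=vision.calibration(name)
    K=np.array(cal["mtx"])
    if name=="wrist":
        T=np.eye(4);T[:3,:3]=R.from_quat(s["ee_rot"]).as_matrix();T[:3,3]=s["position"]
        C=T@np.array(cal["T_tool_cam"])
    else: C=np.linalg.inv(np.array(cal["view"]))
    cv2.imwrite(f"pics/{tag}.png",im[:,:,::-1]); np.savez(f"pics/{tag}.npz",im=im,d=d,K=K,C=C)
    return im,d,K,C
def load(tag):
    z=np.load(f"pics/{tag}.npz"); return z["im"],z["d"],z["K"],z["C"]
def plane(u,v,z,K,C):
    r=C[:3,:3]@np.linalg.inv(K)@np.array([u,v,1.]); o=C[:3,3]; return o+r*(z-o[2])/r[2]
def cloud(d,K,C):
    v,u=np.mgrid[:d.shape[0],:d.shape[1]]
    p=np.stack([(u-K[0,2])/K[0,0]*d,(v-K[1,2])/K[1,1]*d,d],-1)
    return p@C[:3,:3].T+C[:3,3]
def st():
    s=telemetry.read_state()
    print({k:np.round(s[k],4).tolist() for k in s})
E
python3 - <<'E'
from h import *
st()
for n in("top","side"):
    im,d,K,C=snap(n,n+"0"); print(n,K.tolist(),C.round(3).tolist())
st()
E
```

```text
{'clock': 0.0, 'joint_pos': [-1.3168, 0.5765, 0.0249, 1.4379, -0.0149, 1.129, -0.0565], 'joint_velocities': [0.0007, -0.001, 0.0007, -0.0005, 0.0009, 0.0002, -0.0021], 'joint_efforts': [0.0008, -76.5756, 2.25, -28.5979, 0.0152, 0.0126, -0.0], 'position': [0.2236, 0.6365, 0.303], 'ee_rot': [0.1681, 0.9858, -0.0008, -0.0001], 'contact_force': [-0.239, -0.1021, 0.2693], 'wrist_torque': [-0.02, 0.0056, 0.0048], 'gripper_width': 0.0853}
top [[446.7227348561638, 0.0, 259.93293745578524], [0.0, 446.7227348561638, 190.94334374258088], [0.0, 0.0, 1.0]] [[-0.034, -0.976, 0.216, 0.32], [-0.999, 0.034, -0.003, -0.033], [-0.005, -0.216, -0.976, 1.376], [0.0, 0.0, 0.0, 1.0]]
side [[352.77589804542225, 0.0, 250.40986006975876], [0.0, 352.77589804542225, 193.57635804448995], [0.0, 0.0, 1.0]] [[0.745, -0.53, 0.404, 0.141], [-0.667, -0.589, 0.457, -0.534], [-0.005, -0.61, -0.792, 0.953], [0.0, 0.0, 0.0, 1.0]]
{'clock': 0.1, 'joint_pos': [-1.3168, 0.5764, 0.0249, 1.4378, -0.015, 1.129, -0.0565], 'joint_velocities': [0.0002, -0.0024, 0.0001, -0.0015, 0.0003, 0.0004, -0.0005], 'joint_efforts': [0.0057, -76.7313, 2.2579, -28.6608, 0.0159, 0.0086, 0.0001], 'position': [0.2236, 0.6366, 0.3032], 'ee_rot': [0.1681, 0.9858, -0.0007, -0.0001], 'contact_force': [-0.5396, 0.4273, -0.6307], 'wrist_torque': [0.0259, 0.0462, 0.0182], 'gripper_width': 0.0855}
```

View pics/top0.png

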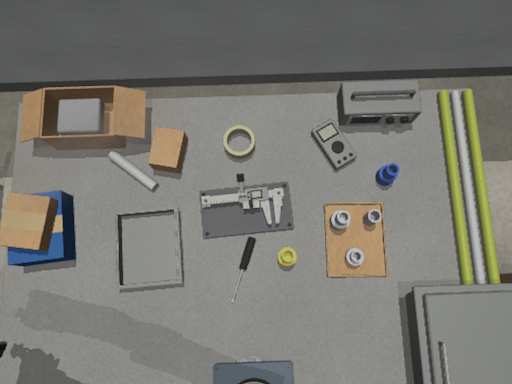

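View pics/side0.png

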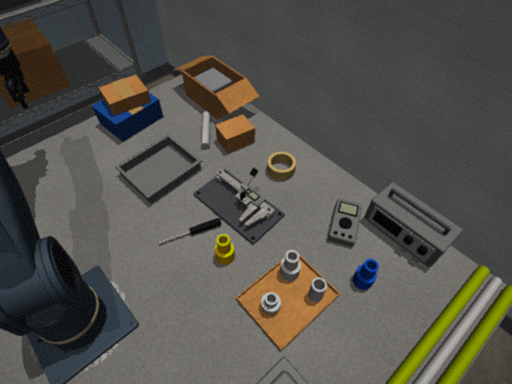

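```bash
python3 - <<'E'
from h import *
im,d,K,C=load("top0")
P=cloud(d,K,C)
for nm,u,v in [("plate",246,210),("coup?",341,219),("sleeve",374,215),("collar",354,257),("tray",150,248),("lid",355,240),("yellow",287,257),("sd",244,262),("tape",240,141)]:
    print(nm,P[v,u].round(3), plane(u,v,0.012,K,C).round(3))
a=cv2.resize(im[165:290,185:400],None,fx=3.7,fy=3.7,interpolation=cv2.INTER_CUBIC)
cv2.imwrite("pics/top0z.png",a[:,:,::-1])
# base plate dark mask: height 8-16mm & dark
g=im.max(2)
m=((g<75)&(np.abs(P[...,2]-0.012)<0.006)).astype(np.uint8)
m[:, :195]=0; m[:,300:]=0; m[:175]=0; m[245:]=0
q=P[m>0][:,:2]; print(len(q), cv2.minAreaRect((q*1000).astype(np.float32)))
E
```

```text
plate [0.562 0.009 0.012] [0.562 0.009 0.012]
coup? [ 0.32  -0.033  1.376] [ 0.524 -0.283  0.012]
sleeve [ 0.53  -0.381  0.031] [ 0.533 -0.386  0.012]
collar [ 0.406 -0.313  0.018] [ 0.407 -0.314  0.012]
tray [0.456 0.305 0.007] [0.455 0.304 0.012]
lid [ 0.458 -0.322  0.008] [ 0.458 -0.321  0.012]
yellow [ 0.41  -0.109  0.061] [ 0.414 -0.111  0.012]
sd [0.402 0.018 0.027] [0.403 0.019 0.012]
tape [ 0.793  0.022 -0.004] [0.787 0.022 0.012]
213 ((546.6900024414062, 7.9833831787109375), (171.56161499023438, 260.60546875), 4.560399532318115)
```

View pics/top0z.png

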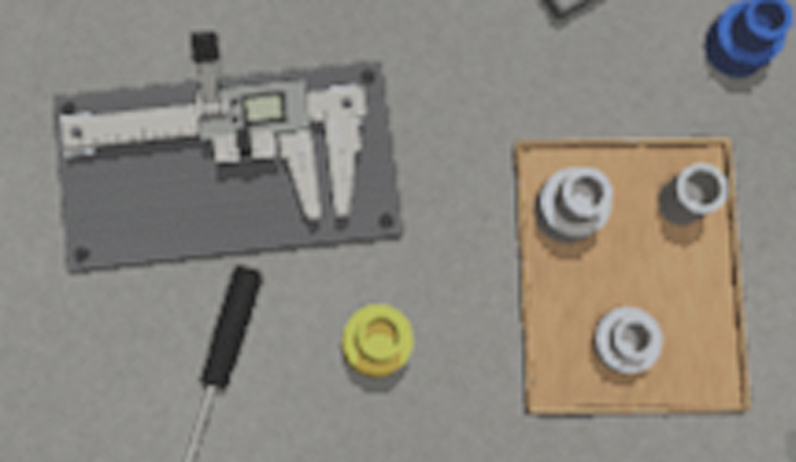

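```bash
python3 - <<'E'
from h import *
im,d,K,C=load("top0")
c=vision.calibration("wrist"); print(np.round(c["T_tool_cam"],3).tolist(),np.round(c["mtx"],0).tolist())
f=lambda x,y:(185+x/3.7,165+y/3.7)
for nm,x,y,z in [("thumb",243,135,.076),("jawtipM",315,222,.043),("jawtipF",341,217,.043),("pad",205,46,.1),("coup top",584,195,.104),("BL",70,270,.012),("BR",401,237,.012),("TR",380,63,.012),("TL",55,96,.012)]:
    print(nm,plane(*f(x,y),z,K,C).round(3))
E
```

```text
[[-0.001, -0.965, -0.261, 0.066], [1.0, -0.001, -0.0, 0.0], [0.0, -0.261, 0.965, -0.07], [0.0, 0.0, 0.0, 1.0]] [[306.0, 0.0, 256.0], [0.0, 306.0, 194.0], [0.0, 0.0, 1.0]]
thumb [ 0.576 -0.008  0.076]
jawtipM [ 0.509 -0.064  0.043]
jawtipF [ 0.512 -0.085  0.043]
pad [0.645 0.02  0.1  ]
coup top [ 0.514 -0.272  0.104]
BL [0.48  0.14  0.012]
BR [ 0.498 -0.135  0.012]
TR [ 0.647 -0.125  0.012]
TL [0.628 0.151 0.012]
```

```bash
python3 -m creep '[{"fingers":255,"tx":0.65,"ty":-1.3,"tz":0,"ax":0,"ay":0,"az":0.5},{"fingers":255,"tx":1.1,"ty":-2.3,"tz":0,"ax":0,"ay":0,"az":1},{"fingers":255,"tx":1.6,"ty":-3.3,"tz":0,"ax":0,"ay":0,"az":1.5},{"fingers":255,"tx":2.0,"ty":-4.2,"tz":0,"ax":0,"ay":0,"az":2},{"fingers":255,"tx":2.5,"ty":-5.1,"tz":0,"ax":0,"ay":0,"az":2.4},{"fingers":255,"tx":2.9,"ty":-6.0,"tz":0,"ax":0,"ay":0,"az":2.8},{"fingers":255,"tx":3.4,"ty":-7,"tz":0,"ax":0,"ay":0,"az":3.2},{"fingers":255,"tx":3.8,"ty":-8,"tz":0,"ax":0,"ay":0,"az":3.5},{"fingers":255,"tx":4.3,"ty":-8.9,"tz":0,"ax":0,"ay":0,"az":3.7},{"fingers":255,"tx":4.8,"ty":-9.9,"tz":0,"ax":0,"ay":0,"az":3.85},{"fingers":255,"tx":5.3,"ty":-10.9,"tz":0,"ax":0,"ay":0,"az":3.85},{"fingers":255,"tx":5.7,"ty":-11.9,"tz":0,"ax":0,"ay":0,"az":3.85}]' 40
```

```text
clock: 1.1
position: [0.4409, 0.1844, 0.3031]
ee_rot: [-0.033, 0.999, -0.001, 0.0]
contact_force: [1.6, 0.7, 0.8]
gripper_width: -0.0
```

```bash
python3 -m creep '[{"fingers":255,"tx":0.45,"ty":-0.9,"tz":0,"ax":0,"ay":0,"az":0},{"fingers":255,"tx":0.9,"ty":-1.8,"tz":0,"ax":0,"ay":0,"az":0},{"fingers":255,"tx":1.3,"ty":-2.7,"tz":0,"ax":0,"ay":0,"az":0},{"fingers":255,"tx":1.8,"ty":-3.6,"tz":0,"ax":0,"ay":0,"az":0},{"fingers":255,"tx":2.1,"ty":-4.4,"tz":0,"ax":0,"ay":0,"az":0},{"fingers":255,"tx":2.2,"ty":-4.6,"tz":0,"ax":0,"ay":0,"az":0},{"fingers":255,"tx":2.2,"ty":-4.6,"tz":0,"ax":0,"ay":0,"az":0}]'
python3 - <<'E'
from h import *
snap("wrist","w1"); st()
E
```

```text
clock: 1.68
position: [0.5295, -0.003, 0.3028]
ee_rot: [-0.03, 1.0, -0.001, -0.0]
contact_force: [-0.8, 0.3, -0.3]
gripper_width: 0.0001
{'clock': 1.7333, 'joint_pos': [-0.1529, 0.3616, 0.0899, 1.826, -0.0371, 0.9564, 1.5863], 'joint_velocities': [-0.0411, -0.0118, -0.036, 0.0159, -0.0075, 0.0001, -0.0162], 'joint_efforts': [2.6416, -56.303, 3.7616, -26.3605, 0.3132, -0.0451, 0.3438], 'position': [0.5289, -0.0006, 0.3027], 'ee_rot': [-0.0314, 0.9995, -0.0007, -0.0003], 'contact_force': [-0.2246, 0.6815, -0.0553], 'wrist_torque': [0.057, 0.0262, 0.0154], 'gripper_width': 0.0002}
```

View pics/w1.png

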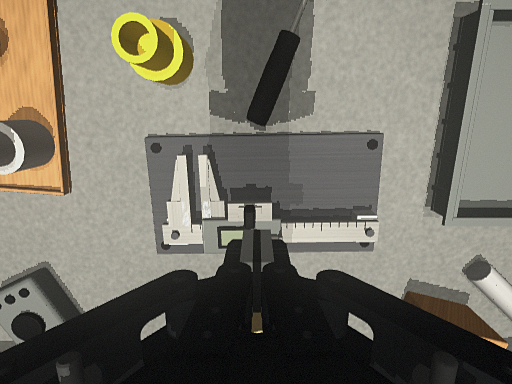

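```bash
python3 - <<'E'
from h import *
im,d,K,C=load("w1")
a=cv2.resize(im[120:265,135:395],None,fx=3,fy=3,interpolation=cv2.INTER_CUBIC)
cv2.imwrite("pics/w1z.png",a[:,:,::-1])
P=cloud(d,K,C)
m=((np.abs(P[...,2]-0.012)<0.005)&(im.max(2)<120)).astype(np.uint8)
n,l,s,_=cv2.connectedComponentsWithStats(m); i=1+s[1:,4].argmax(); q=P[l==i][:,:2]
print(s[i],cv2.minAreaRect((q*1000).astype(np.float32)))
for u,v in[(147,133),(383,132),(378,250),(158,253)]: print(plane(u,v,.012,K,C).round(4))
E
```

```text
[  145   133   239   121 16664] ((563.6998291015625, 7.2773284912109375), (149.43418884277344, 279.8735656738281), 4.464028358459473)
[ 0.4955 -0.1332  0.012 ]
[0.4781 0.14   0.012 ]
[0.6262 0.1585 0.012 ]
[ 0.6476 -0.1242  0.012 ]
```

View pics/w1z.png

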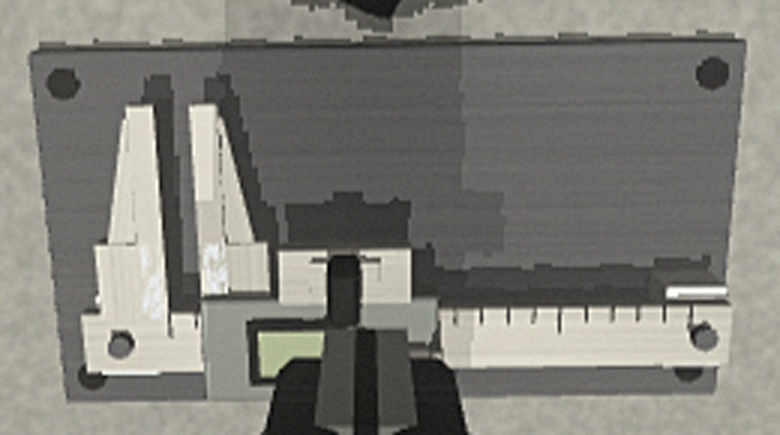

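```bash
cat >> h.py <<'E'
cc=np.array([0.5637,0.0073]); yaw=np.deg2rad(4.46)
Rc=np.array([[np.cos(yaw),-np.sin(yaw)],[np.sin(yaw),np.cos(yaw)]])
def tocal(p): return Rc.T@(np.asarray(p)[:2]-cc)
def toworld(x,y): return cc+Rc@np.array([x,y])
E
python3 - <<'E'
from h import *
im,d,K,C=load("w1")
f=lambda x,y:(135+x/3,120+y/3)
for nm,x,y,z in [("F",153,105,.043),("F2",165,270,.043),("M",190,105,.043),("M2",203,290,.043),("thR",358,256,.076),("thL",328,256,.076),("thRb",358,320,.076),("hole",712,72,.012)]:
    print(nm,tocal(plane(*f(x,y),z,K,C)).round(4))
P=cloud(d,K,C)
m=(P[...,2]>.06)&(P[...,2]<.09)
v,u=np.where(m); 
for a,b in zip(u,v):
    t=tocal(P[b,a]); 
    if b<235: print(a,b,t.round(3),P[b,a,2].round(3)) if (a%3==0 and b%4==0) else 0
E
```

```text
F [-0.0566 -0.0842]
F2 [ 0.0059 -0.0845]
M [-0.0564 -0.0708]
M2 [ 0.0141 -0.0707]
thR [-0.0086 -0.0109]
thL [-0.0087 -0.021 ]
thRb [ 0.0146 -0.0113]
hole [-0.0614  0.1278]
129 28 [-0.17  -0.113] 0.09
132 28 [-0.171 -0.112] 0.085
135 28 [-0.172 -0.11 ] 0.082
138 28 [-0.172 -0.109] 0.079
141 28 [-0.173 -0.107] 0.077
144 28 [-0.173 -0.104] 0.077
126 32 [-0.167 -0.115] 0.09
129 32 [-0.168 -0.114] 0.086
132 32 [-0.17  -0.114] 0.079
135 32 [-0.17  -0.113] 0.077
138 32 [-0.171 -0.111] 0.072
141 32 [-0.172 -0.111] 0.067
144 32 [-0.172 -0.108] 0.066
147 32 [-0.173 -0.106] 0.065
159 32 [-0.167 -0.088] 0.089
162 32 [-0.17 -0.09] 0.074
126 36 [-0.165 -0.117] 0.086
129 36 [-0.166 -0.117] 0.08
132 36 [-0.167 -0.116] 0.075
135 36 [-0.168 -0.116] 0.07
138 36 [-0.169 -0.114] 0.066
141 36 [-0.17  -0.113] 0.062
144 36 [-0.17 -0.11] 0.06
147 36 [-0.17  -0.108] 0.06
162 36 [-0.165 -0.087] 0.083
165 36 [-0.168 -0.088] 0.07
126 40 [-0.162 -0.118] 0.085
129 40 [-0.164 -0.118] 0.078
132 40 [-0.165 -0.117] 0.073
135 40 [-0.166 -0.117] 0.066
144 40 [-0.167 -0.111] 0.061
147 40 [-0.167 -0.108] 0.06
162 40 [-0.1
[... 1958 characters left out ...]
0 [-0.059 -0.261] 0.074
3 160 [-0.058 -0.261] 0.07
6 160 [-0.058 -0.262] 0.065
9 160 [-0.057 -0.263] 0.06
0 164 [-0.055 -0.265] 0.07
3 164 [-0.054 -0.266] 0.065
246 208 [-0.002 -0.02 ] 0.064
249 208 [-0.002 -0.017] 0.064
252 208 [-0.002 -0.014] 0.065
246 212 [-0.002 -0.02 ] 0.076
249 212 [-0.001 -0.017] 0.074
252 212 [-0.002 -0.013] 0.076
246 216 [ 0.003 -0.02 ] 0.076
249 216 [ 0.004 -0.017] 0.074
252 216 [ 0.003 -0.014] 0.076
246 220 [ 0.007 -0.02 ] 0.076
249 220 [ 0.007 -0.017] 0.076
252 220 [ 0.007 -0.014] 0.076
246 224 [ 0.011 -0.02 ] 0.077
249 224 [ 0.011 -0.017] 0.077
252 224 [ 0.011 -0.014] 0.077
246 228 [ 0.016 -0.02 ] 0.076
249 228 [ 0.016 -0.017] 0.076
252 228 [ 0.017 -0.014] 0.074
```

```bash
python3 -m creep '[{"fingers":160,"tx":0.97,"ty":-0.19,"tz":-0.5,"ax":0,"ay":0,"az":0.14},{"fingers":160,"tx":0.97,"ty":-0.19,"tz":-1.2,"ax":0,"ay":0,"az":0.14},{"fingers":160,"tx":0.97,"ty":-0.19,"tz":-2,"ax":0,"ay":0,"az":0.14},{"fingers":160,"tx":0.97,"ty":-0.19,"tz":-2.6,"ax":0,"ay":0,"az":0.14},{"fingers":160,"tx":0.97,"ty":-0.19,"tz":-2.6,"ax":0,"ay":0,"az":0.14},{"fingers":160,"tx":0.97,"ty":-0.19,"tz":-2.6,"ax":0,"ay":0,"az":0.14},{"fingers":160,"tx":0.97,"ty":-0.19,"tz":-2.6,"ax":0,"ay":0,"az":0.14}]'
python3 - <<'E'
from h import *
snap("wrist","w2"); st()
s=telemetry.read_state(); print(tocal(s["position"]))
E
```

```text
clock: 2.32
position: [0.5681, -0.007, 0.2001]
ee_rot: [-0.039, 0.999, -0.001, 0.0]
contact_force: [0.4, -0.6, -0.3]
gripper_width: 0.0318
{'clock': 2.3667, 'joint_pos': [-0.1193, 0.5324, 0.074, 1.8556, -0.0531, 0.7535, 1.6326], 'joint_velocities': [0.0051, -0.0076, 0.0042, -0.0011, -0.0001, -0.0051, 0.0016], 'joint_efforts': [-0.1905, -64.62, 2.6653, -21.1564, 0.0023, 0.0314, -0.0121], 'position': [0.5684, -0.0073, 0.2005], 'ee_rot': [-0.0393, 0.9992, -0.0006, 0.001], 'contact_force': [-0.5142, 0.4424, -0.2515], 'wrist_torque': [-0.0053, -0.0328, 0.0529], 'gripper_width': 0.0312}
[ 0.00353006 -0.01494492]
```

View pics/w2.png

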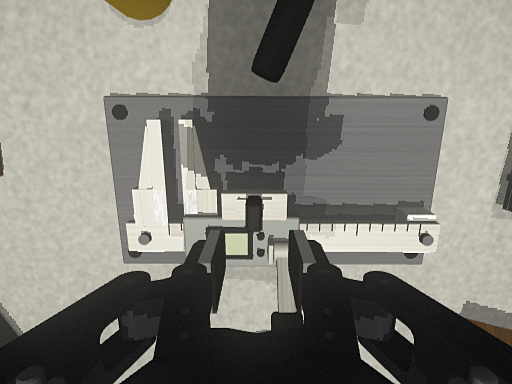

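```bash
python3 -m creep '[{"fingers":160,"tx":0,"ty":-0.03,"tz":-0.6,"ax":0,"ay":0,"az":0},{"fingers":160,"tx":0,"ty":-0.03,"tz":-1.2,"ax":0,"ay":0,"az":0},{"fingers":160,"tx":0,"ty":-0.03,"tz":-1.5,"ax":0,"ay":0,"az":0},{"fingers":160,"tx":0,"ty":-0.03,"tz":-1.75,"ax":0,"ay":0,"az":0},{"fingers":160,"tx":0,"ty":-0.03,"tz":-1.75,"ax":0,"ay":0,"az":0},{"fingers":160,"tx":0,"ty":-0.03,"tz":-1.75,"ax":0,"ay":0,"az":0}]'
```

```text
clock: 2.87
position: [0.5689, -0.0084, 0.1314]
ee_rot: [-0.039, 0.999, -0.001, 0.002]
contact_force: [-1.1, 0.6, 0.8]
gripper_width: 0.0316
```

```bash
python3 -m creep '[{"fingers":160,"tx":-0.01,"ty":0.12,"tz":0,"ax":0,"ay":0,"az":0},{"fingers":160,"tx":-0.02,"ty":0.25,"tz":0,"ax":0,"ay":0,"az":0},{"fingers":160,"tx":-0.04,"ty":0.5,"tz":0,"ax":0,"ay":0,"az":0},{"fingers":160,"tx":-0.06,"ty":0.8,"tz":0,"ax":0,"ay":0,"az":0},{"fingers":160,"tx":-0.09,"ty":1.1,"tz":0,"ax":0,"ay":0,"az":0},{"fingers":160,"tx":-0.11,"ty":1.4,"tz":0,"ax":0,"ay":0,"az":0},{"fingers":160,"tx":-0.13,"ty":1.7,"tz":0,"ax":0,"ay":0,"az":0},{"fingers":160,"tx":-0.15,"ty":1.9,"tz":0,"ax":0,"ay":0,"az":0},{"fingers":160,"tx":-0.16,"ty":2.05,"tz":0,"ax":0,"ay":0,"az":0},{"fingers":160,"tx":-0.17,"ty":2.15,"tz":0,"ax":0,"ay":0,"az":0},{"fingers":160,"tx":-0.17,"ty":2.18,"tz":0,"ax":0,"ay":0,"az":0},{"fingers":160,"tx":-0.17,"ty":2.18,"tz":0,"ax":0,"ay":0,"az":0}]'
```

```text
clock: 3.87
position: [0.5619, 0.0791, 0.1313]
ee_rot: [-0.039, 0.999, -0.0, 0.001]
contact_force: [0.1, 0.7, -0.0]
gripper_width: 0.0316
```

```bash
python3 -m creep '[{"fingers":160,"tx":0.01,"ty":-0.15,"tz":0,"ax":0,"ay":0,"az":0},{"fingers":160,"tx":0.01,"ty":-0.2,"tz":0.5,"ax":0,"ay":0,"az":0},{"fingers":100,"tx":0,"ty":-0.2,"tz":1.4,"ax":0,"ay":0,"az":0},{"fingers":0,"tx":-0.2,"ty":-0.8,"tz":2.2,"ax":0,"ay":0,"az":0},{"fingers":0,"tx":-0.4,"ty":-1.6,"tz":3,"ax":0,"ay":0,"az":0},{"fingers":0,"tx":-0.6,"ty":-2.4,"tz":3.6,"ax":0,"ay":0,"az":0},{"fingers":0,"tx":-0.8,"ty":-3.2,"tz":4.2,"ax":0,"ay":0,"az":0},{"fingers":0,"tx":-1,"ty":-4,"tz":4.5,"ax":0,"ay":0,"az":0},{"fingers":0,"tx":-1.3,"ty":-5,"tz":4.5,"ax":0,"ay":0,"az":0},{"fingers":0,"tx":-1.6,"ty":-5.8,"tz":4.5,"ax":0,"ay":0,"az":0},{"fingers":0,"tx":-1.7,"ty":-6.2,"tz":4.5,"ax":0,"ay":0,"az":0},{"fingers":0,"tx":-1.7,"ty":-6.2,"tz":4.5,"ax":0,"ay":0,"az":0}]'
python3 - <<'E'
from h import *
snap("wrist","w3"); st()
E
```

```text
clock: 4.87
position: [0.4914, -0.1747, 0.3116]
ee_rot: [-0.035, 0.999, -0.002, 0.001]
contact_force: [1.0, -0.6, -0.8]
gripper_width: 0.0855
{'clock': 4.9167, 'joint_pos': [0.1362, 0.3429, 0.1505, 1.8338, -0.0602, 0.9666, 1.9562], 'joint_velocities': [-0.0465, 0.0084, -0.0453, -0.0059, -0.0115, -0.0002, -0.0262], 'joint_efforts': [2.3544, -55.4325, 4.1876, -25.9761, 0.3205, 0.0051, 0.4744], 'position': [0.4925, -0.172, 0.3114], 'ee_rot': [-0.0366, 0.9993, -0.0008, 0.0011], 'contact_force': [-0.5892, 1.3799, 0.1902], 'wrist_torque': [0.0694, -0.0417, 0.0253], 'gripper_width': 0.0854}
```

View pics/w3.png

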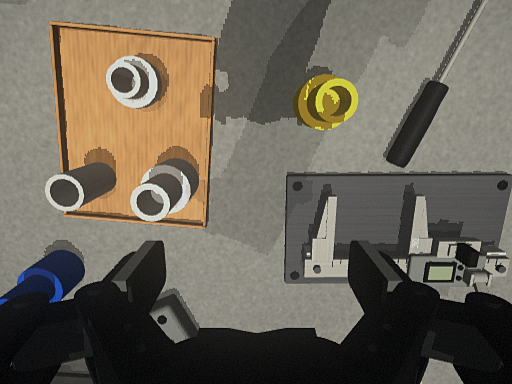

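```bash
python3 - <<'E'
from h import *
im,d,K,C=load("w3"); P=cloud(d,K,C)
sub=np.zeros(d.shape,bool); sub[140:230,110:215]=1
for lo,hi in[(.098,.110),(.048,.058)]:
    q=P[sub&(P[...,2]>lo)&(P[...,2]<hi)]; q2=q[:,:2].astype(np.float32)*1000
    print(len(q),q[:,2].mean().round(4),cv2.minEnclosingCircle(q2), cv2.minAreaRect(q2))
b=cv2.resize(im[140:230,110:215],None,fx=6,fy=6,interpolation=cv2.INTER_CUBIC); cv2.imwrite("pics/w3c.png",b[:,:,::-1])
b=cv2.resize(im[170:290,280:512],None,fx=3.4,fy=3.4,interpolation=cv2.INTER_CUBIC); cv2.imwrite("pics/w3j.png",b[:,:,::-1])
m=((im.min(2)>150)&sub).astype(np.uint8)
E
```

```text
807 0.1036 ((516.9129028320312, -275.0415954589844), 19.343341827392578) ((516.6138916015625, -274.9295349121094), (36.77684020996094, 37.93955993652344), 46.86459732055664)
785 0.0541 ((516.3859252929688, -274.83282470703125), 27.867990493774414) ((512.5067138671875, -270.5682373046875), (55.356605529785156, 43.581512451171875), 41.613433837890625)
```

View pics/w3c.png

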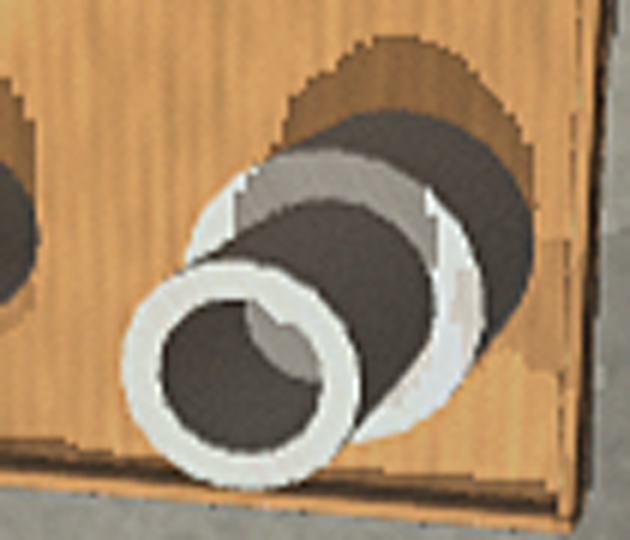

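View pics/w3j.png

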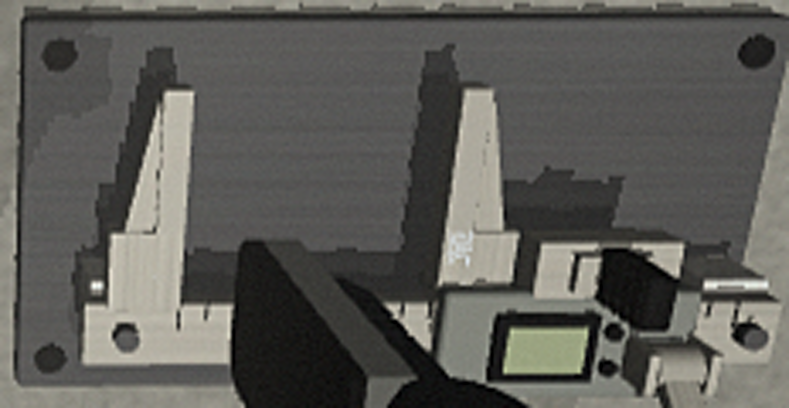

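```bash
python3 - <<'E'
from h import *
im,d,K,C=load("w3"); f=lambda x,y:(280+x/3.4,170+y/3.4)
for nm,x,y,z in [("F",193,92,.043),("F2",182,300,.043),("M",464,90,.043),("M2",440,280,.043),("BL",22,14,.012),("TL",15,382,.012)]: print(nm,tocal(plane(*f(x,y),z,K,C)).round(4))
s=telemetry.read_state(); print(((np.array([.5167,-.2750,.138])-s["position"])/.04).round(3)); print(toworld(-.015,-.0405))
E
```

```text
F [-0.0556 -0.0844]
F2 [ 0.0218 -0.0837]
M [-0.0557  0.007 ]
M2 [0.0145 0.0076]
BL [-0.0766 -0.1398]
TL [ 0.0733 -0.14  ]
[ 0.605 -2.576 -4.335]
[ 0.55189483 -0.03424381]
```

```bash
python3 -m creep '[{"fingers":0,"tx":0.2,"ty":-0.9,"tz":0,"ax":0,"ay":0,"az":0},{"fingers":0,"tx":0.4,"ty":-1.7,"tz":-0.3,"ax":0,"ay":0,"az":0},{"fingers":0,"tx":0.6,"ty":-2.4,"tz":-0.7,"ax":0,"ay":0,"az":0},{"fingers":0,"tx":0.605,"ty":-2.576,"tz":-1.2,"ax":0,"ay":0,"az":0},{"fingers":0,"tx":0.605,"ty":-2.576,"tz":-1.8,"ax":0,"ay":0,"az":0},{"fingers":0,"tx":0.605,"ty":-2.576,"tz":-1.8,"ax":0,"ay":0,"az":0},{"fingers":0,"tx":0.605,"ty":-2.576,"tz":-1.8,"ax":0,"ay":0,"az":0}]'
python3 - <<'E'
from h import *
snap("wrist","w4"); st()
E
```

```text
clock: 5.5
position: [0.5165, -0.2738, 0.2385]
ee_rot: [-0.037, 0.999, 0.0, -0.0]
contact_force: [-0.1, 0.1, 1.2]
gripper_width: 0.0858
{'clock': 5.55, 'joint_pos': [0.3076, 0.5102, 0.1523, 1.7715, -0.0976, 0.865, 2.1492], 'joint_velocities': [-0.005, -0.0246, 0.0076, -0.0164, -0.0005, -0.0002, 0.0001], 'joint_efforts': [0.4595, -63.9186, 3.8873, -23.0215, 0.0075, -0.0782, 0.0085], 'position': [0.5171, -0.2741, 0.2398], 'ee_rot': [-0.0372, 0.9993, -0.0005, 0.001], 'contact_force': [0.2525, 0.553, 0.1063], 'wrist_torque': [-0.005, 0.0094, -0.0047], 'gripper_width': 0.0857}
```

View pics/w4.png

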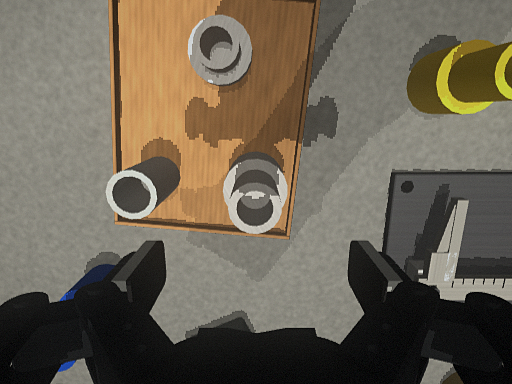

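```bash
python3 -m creep '[{"fingers":0,"tx":-0.01,"ty":-0.02,"tz":-0.6,"ax":0,"ay":0,"az":0},{"fingers":0,"tx":-0.01,"ty":-0.02,"tz":-1.3,"ax":0,"ay":0,"az":0},{"fingers":0,"tx":-0.01,"ty":-0.02,"tz":-1.9,"ax":0,"ay":0,"az":0},{"fingers":0,"tx":-0.01,"ty":-0.02,"tz":-2.4,"ax":0,"ay":0,"az":0},{"fingers":0,"tx":-0.01,"ty":-0.02,"tz":-2.62,"ax":0,"ay":0,"az":0},{"fingers":0,"tx":-0.01,"ty":-0.02,"tz":-2.62,"ax":0,"ay":0,"az":0},{"fingers":0,"tx":-0.01,"ty":-0.02,"tz":-2.62,"ax":0,"ay":0,"az":0}]' 25
python3 -m creep '[{"fingers":90,"tx":0,"ty":0,"tz":0,"ax":0,"ay":0,"az":0},{"fingers":115,"tx":0,"ty":0,"tz":0,"ax":0,"ay":0,"az":0},{"fingers":135,"tx":0,"ty":0,"tz":0,"ax":0,"ay":0,"az":0},{"fingers":160,"tx":0,"ty":0,"tz":0,"ax":0,"ay":0,"az":0},{"fingers":180,"tx":0,"ty":0,"tz":0,"ax":0,"ay":0,"az":0},{"fingers":180,"tx":0,"ty":0,"tz":0,"ax":0,"ay":0,"az":0},{"fingers":180,"tx":0,"ty":0,"tz":0,"ax":0,"ay":0,"az":0}]' 25
```

```text
clock: 6.13
position: [0.5175, -0.2748, 0.1363]
ee_rot: [-0.038, 0.999, -0.001, 0.002]
contact_force: [-0.5, -0.6, 0.9]
gripper_width: 0.0857
clock: 6.72
position: [0.5178, -0.275, 0.1372]
ee_rot: [-0.037, 0.999, -0.001, 0.002]
contact_force: [-1.0, 0.4, 6.0]
gripper_width: 0.0376
```

```bash
python3 -m creep '[{"fingers":180,"tx":0,"ty":0,"tz":0.4,"ax":0,"ay":0,"az":0},{"fingers":180,"tx":0,"ty":0,"tz":1,"ax":0,"ay":0,"az":0},{"fingers":180,"tx":0,"ty":0.1,"tz":1.6,"ax":0,"ay":0,"az":0},{"fingers":180,"tx":0.1,"ty":0.6,"tz":1.9,"ax":0,"ay":0,"az":0},{"fingers":180,"tx":0.2,"ty":1.4,"tz":1.9,"ax":0,"ay":0,"az":0},{"fingers":180,"tx":0.4,"ty":2.3,"tz":1.9,"ax":0,"ay":0,"az":0},{"fingers":180,"tx":0.5,"ty":3.2,"tz":1.9,"ax":0,"ay":0,"az":0},{"fingers":180,"tx":0.7,"ty":4.1,"tz":1.9,"ax":0,"ay":0,"az":0},{"fingers":180,"tx":0.8,"ty":4.9,"tz":1.9,"ax":0,"ay":0,"az":0},{"fingers":180,"tx":0.88,"ty":5.6,"tz":1.9,"ax":0,"ay":0,"az":0},{"fingers":180,"tx":0.88,"ty":6.02,"tz":1.9,"ax":0,"ay":0,"az":0},{"fingers":180,"tx":0.88,"ty":6.02,"tz":1.9,"ax":0,"ay":0,"az":0}]'
python3 - <<'E'
from h import *
snap("wrist","w5"); st()
E
```

```text
clock: 7.72
position: [0.553, -0.0288, 0.2128]
ee_rot: [-0.041, 0.999, 0.0, 0.002]
contact_force: [-0.4, -0.4, -3.6]
gripper_width: 0.0372
{'clock': 7.7667, 'joint_pos': [-0.1339, 0.5021, 0.1573, 1.8834, -0.1086, 0.7607, 1.7327], 'joint_velocities': [0.0439, -0.0007, 0.0414, 0.0002, 0.0111, -0.0011, 0.0209], 'joint_efforts': [-2.4121, -65.012, 2.6354, -22.7813, -0.2836, -0.0223, -0.3888], 'position': [0.5528, -0.0316, 0.2129], 'ee_rot': [-0.0396, 0.9992, -0.0004, 0.0018], 'contact_force': [0.0438, -0.4685, -3.5395], 'wrist_torque': [-0.0563, 0.0585, 0.0286], 'gripper_width': 0.0371}
```

View pics/w5.png

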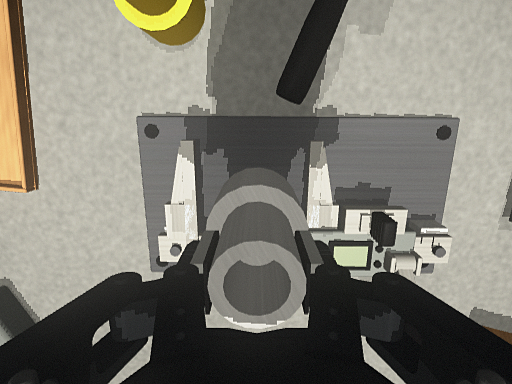

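```bash
python3 -m creep '[{"fingers":180,"tx":0,"ty":-0.06,"tz":0,"ax":0,"ay":0,"az":0},{"fingers":180,"tx":0,"ty":-0.06,"tz":-0.4,"ax":0,"ay":0,"az":0},{"fingers":180,"tx":0,"ty":-0.06,"tz":-0.8,"ax":0,"ay":0,"az":0},{"fingers":180,"tx":0,"ty":-0.06,"tz":-1.2,"ax":0,"ay":0,"az":0},{"fingers":180,"tx":0,"ty":-0.06,"tz":-1.5,"ax":0,"ay":0,"az":0},{"fingers":180,"tx":0,"ty":-0.06,"tz":-1.6,"ax":0,"ay":0,"az":0},{"fingers":180,"tx":0,"ty":-0.06,"tz":-1.64,"ax":0,"ay":0,"az":0},{"fingers":180,"tx":0,"ty":-0.06,"tz":-1.64,"ax":0,"ay":0,"az":0},{"fingers":180,"tx":0,"ty":-0.06,"tz":-1.64,"ax":0,"ay":0,"az":0}]'
```

```text
clock: 8.52
position: [0.5532, -0.0346, 0.1479]
ee_rot: [-0.039, 0.999, -0.001, 0.002]
contact_force: [-0.3, 0.5, -3.1]
gripper_width: 0.037
```

```bash
python3 -m creep '[{"fingers":180,"tx":0,"ty":0,"tz":-0.03,"ax":0,"ay":0,"az":0},{"fingers":180,"tx":0,"ty":0,"tz":-0.06,"ax":0,"ay":0,"az":0},{"fingers":180,"tx":0,"ty":0,"tz":-0.06,"ax":0,"ay":0,"az":0}]'
```

```text
clock: 8.77
position: [0.5533, -0.0346, 0.1458]
ee_rot: [-0.039, 0.999, -0.001, 0.003]
contact_force: [-0.0, -0.3, -2.5]
gripper_width: 0.0375
```

```bash
python3 -m creep '[{"fingers":180,"tx":0,"ty":0,"tz":-0.03,"ax":0,"ay":0,"az":0},{"fingers":180,"tx":0,"ty":0,"tz":-0.04,"ax":0,"ay":0,"az":0},{"fingers":180,"tx":0,"ty":0,"tz":-0.04,"ax":0,"ay":0,"az":0}]'
```

```text
clock: 9.02
position: [0.5535, -0.0346, 0.1452]
ee_rot: [-0.039, 0.999, -0.001, 0.003]
contact_force: [-2.7, -0.3, 8.3]
gripper_width: 0.0374
```

```bash
python3 -m creep '[{"fingers":130,"tx":0,"ty":0,"tz":0.02,"ax":0,"ay":0,"az":0},{"fingers":110,"tx":0,"ty":0,"tz":0.02,"ax":0,"ay":0,"az":0},{"fingers":80,"tx":0,"ty":0,"tz":0.02,"ax":0,"ay":0,"az":0},{"fingers":30,"tx":0,"ty":0,"tz":0.02,"ax":0,"ay":0,"az":0},{"fingers":10,"tx":0,"ty":0,"tz":0.1,"ax":0,"ay":0,"az":0},{"fingers":0,"tx":0,"ty":0,"tz":0.6,"ax":0,"ay":0,"az":0},{"fingers":0,"tx":0,"ty":0,"tz":1.4,"ax":0,"ay":0,"az":0},{"fingers":0,"tx":0,"ty":0.2,"tz":2.2,"ax":0,"ay":0,"az":0},{"fingers":80,"tx":-0.2,"ty":0.7,"tz":3,"ax":0,"ay":0,"az":0},{"fingers":160,"tx":-0.3,"ty":1.2,"tz":3.2,"ax":0,"ay":0,"az":0},{"fingers":160,"tx":-0.4,"ty":1.4,"tz":3.2,"ax":0,"ay":0,"az":0},{"fingers":160,"tx":-0.4,"ty":1.4,"tz":3.2,"ax":0,"ay":0,"az":0}]'
python3 - <<'E'
from h import *
snap("wrist","w6"); st()
E
```

```text
clock: 10.02
position: [0.5368, 0.0236, 0.2732]
ee_rot: [-0.041, 0.999, 0.0, 0.003]
contact_force: [0.3, 1.0, -1.2]
gripper_width: 0.0388
{'clock': 10.0667, 'joint_pos': [-0.2507, 0.4075, 0.1739, 1.8539, -0.0872, 0.8825, 1.6155], 'joint_velocities': [0.0275, 0.0237, 0.0231, -0.0005, 0.006, -0.0002, 0.0118], 'joint_efforts': [-1.7215, -60.3232, 2.4974, -25.0169, -0.1665, 0.0241, -0.3028], 'position': [0.5368, 0.0219, 0.2725], 'ee_rot': [-0.0402, 0.9992, -0.0005, 0.0025], 'contact_force': [-0.2848, -0.2028, -0.5591], 'wrist_torque': [-0.0877, -0.0147, 0.0142], 'gripper_width': 0.0322}
```

View pics/w6.png

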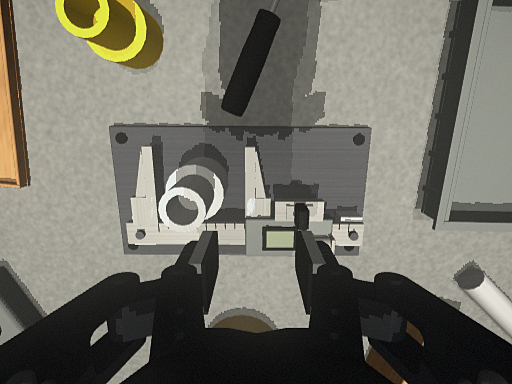

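```bash
cat > meas.py <<'E'
from h import *
import sys
im,d,K,C=load(sys.argv[1]); P=cloud(d,K,C); Q=(P[...,:2]-cc)@Rc
z=P[...,2]
reg=(np.abs(Q[...,0])<.075)&(np.abs(Q[...,1])<.14)
m=(reg&(np.abs(z-.112)<.004)&(Q[...,1]<0)&(Q[...,0]<.02)); q=Q[m].astype(np.float32)*1000
if len(q)>20: print("spigot top",len(q),cv2.minEnclosingCircle(q))
m=(reg&(np.abs(z-.062)<.004)&(Q[...,1]<0)&(Q[...,0]<.02)); q=Q[m].astype(np.float32)*1000
if len(q)>20: print("shoulder",len(q),cv2.minEnclosingCircle(q))
m=reg&(np.abs(z-.076)<.003)&(Q[...,0]>-.006)&(Q[...,0]<.02); q=Q[m]*1000
m2=q[:,1]>-60
q=q[m2]; print("thumb",len(q),q.min(0) if len(q) else 0,q.max(0) if len(q) else 0)
m=reg&(np.abs(z-.043)<.003)&(Q[...,0]<-.03)&(Q[...,0]>-.056); q=Q[m]*1000
y=np.sort(q[:,1]); 
for lo,hi in((-130,-60),(-60,60)):
    s=y[(y>lo)&(y<hi)]; print("jaw",len(s),s[[0,-1]] if len(s) else 0)
E
python3 meas.py w6; python3 - <<'E'
from h import *
s=telemetry.read_state(); print(tocal(s["position"]),np.rad2deg(2*np.arctan2(s["ee_rot"][0],s["ee_rot"][1])))
E
```

```text
spigot top 1044 ((-14.036236763000488, -40.91986846923828), 19.418533325195312)
shoulder 980 ((-14.394662857055664, -40.84891128540039), 27.95608901977539)
thumb 288 [ -5.98265134 -51.07617447] [16.53367809 67.20184497]
jaw 375 [-100.471568    -84.16150646]
jaw 389 [-52.06286263  21.85699083]
[-0.02568927  0.0166274 ] -4.6056219634914894
```

```bash
python3 -m creep '[{"fingers":160,"tx":0.4,"ty":0.7,"tz":-0.2,"ax":0,"ay":0,"az":0},{"fingers":160,"tx":0.63,"ty":1.19,"tz":-0.6,"ax":0,"ay":0,"az":0},{"fingers":160,"tx":0.63,"ty":1.19,"tz":-1.2,"ax":0,"ay":0,"az":0},{"fingers":160,"tx":0.63,"ty":1.19,"tz":-1.9,"ax":0,"ay":0,"az":0},{"fingers":160,"tx":0.63,"ty":1.19,"tz":-2.4,"ax":0,"ay":0,"az":0},{"fingers":160,"tx":0.63,"ty":1.19,"tz":-2.8,"ax":0,"ay":0,"az":0},{"fingers":160,"tx":0.63,"ty":1.19,"tz":-3.2,"ax":0,"ay":0,"az":0},{"fingers":160,"tx":0.63,"ty":1.19,"tz":-3.45,"ax":0,"ay":0,"az":0},{"fingers":160,"tx":0.63,"ty":1.19,"tz":-3.53,"ax":0,"ay":0,"az":0},{"fingers":160,"tx":0.63,"ty":1.19,"tz":-3.53,"ax":0,"ay":0,"az":0},{"fingers":160,"tx":0.63,"ty":1.19,"tz":-3.53,"ax":0,"ay":0,"az":0}]'
python3 - <<'E'
from h import *
s=telemetry.read_state(); print(tocal(s["position"]),s["contact_force"],s["gripper_width"])
E
```

```text
clock: 10.98
position: [0.5622, 0.0689, 0.1314]
ee_rot: [-0.04, 0.999, -0.001, 0.002]
contact_force: [0.7, 0.1, 0.4]
gripper_width: 0.0319
[0.0032797  0.06150519] [0.71686227 0.08438593 0.36934481] 0.031866284012657856
```

```bash
python3 -m creep '[{"fingers":160,"tx":0.01,"ty":-0.15,"tz":0,"ax":0,"ay":0,"az":0},{"fingers":160,"tx":0.02,"ty":-0.3,"tz":0,"ax":0,"ay":0,"az":0},{"fingers":160,"tx":0.03,"ty":-0.4,"tz":0,"ax":0,"ay":0,"az":0},{"fingers":160,"tx":0.04,"ty":-0.5,"tz":0,"ax":0,"ay":0,"az":0},{"fingers":160,"tx":0.05,"ty":-0.6,"tz":0,"ax":0,"ay":0,"az":0},{"fingers":160,"tx":0.05,"ty":-0.68,"tz":0,"ax":0,"ay":0,"az":0},{"fingers":160,"tx":0.06,"ty":-0.74,"tz":0,"ax":0,"ay":0,"az":0},{"fingers":160,"tx":0.06,"ty":-0.8,"tz":0,"ax":0,"ay":0,"az":0},{"fingers":160,"tx":0.07,"ty":-0.86,"tz":0,"ax":0,"ay":0,"az":0},{"fingers":160,"tx":0.07,"ty":-0.92,"tz":0,"ax":0,"ay":0,"az":0},{"fingers":160,"tx":0.08,"ty":-0.98,"tz":0,"ax":0,"ay":0,"az":0},{"fingers":160,"tx":0.08,"ty":-1.02,"tz":0,"ax":0,"ay":0,"az":0}]'
python3 - <<'E'
from h import *
snap("wrist","w7")
s=telemetry.read_state(); print(tocal(s["position"]),s["contact_force"],s["gripper_width"])
E
python3 meas.py w7
```

```text
clock: 11.98
position: [0.5655, 0.028, 0.1314]
ee_rot: [-0.04, 0.999, -0.001, 0.003]
contact_force: [1.5, 3.2, 2.0]
gripper_width: 0.0318
[0.00341394 0.02008673] [0.4909232  2.68529116 1.84463295] 0.03184316180337192
spigot top 7791 ((-9.473066329956055, -33.50118637084961), 33.53306579589844)
shoulder 4031 ((-15.827743530273438, -38.7672004699707), 39.79207992553711)
thumb 1222 [ -5.91974496 -38.47062874] [17.46055051 50.05200286]
jaw 1436 [-101.23994962  -83.43713668]
jaw 1528 [-58.3434442   -7.53101254]
```

View pics/w7.png

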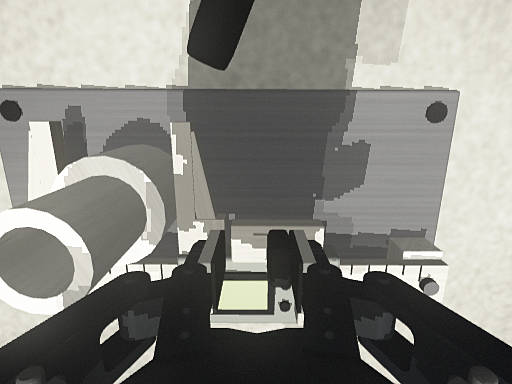

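```bash
python3 -m creep '[{"fingers":160,"tx":0,"ty":-0.04,"tz":0,"ax":0,"ay":0,"az":0},{"fingers":160,"tx":0.01,"ty":-0.08,"tz":0,"ax":0,"ay":0,"az":0},{"fingers":160,"tx":0.01,"ty":-0.11,"tz":0,"ax":0,"ay":0,"az":0},{"fingers":160,"tx":0.01,"ty":-0.14,"tz":0,"ax":0,"ay":0,"az":0},{"fingers":160,"tx":0.01,"ty":-0.14,"tz":0,"ax":0,"ay":0,"az":0}]'
python3 -c "
from h import *
s=telemetry.read_state(); print(tocal(s['position']),s['contact_force'],s['gripper_width'])"
```

```text
clock: 12.45
position: [0.5659, 0.0224, 0.1314]
ee_rot: [-0.04, 0.999, -0.0, 0.003]
contact_force: [0.6, 6.0, 1.2]
gripper_width: 0.0321
[0.00341003 0.01489765] [0.55075638 5.99969463 1.21439108] 0.03208631701227421
```

```bash
python3 -m creep '[{"fingers":160,"tx":0,"ty":-0.03,"tz":0,"ax":0,"ay":0,"az":0},{"fingers":160,"tx":0,"ty":-0.06,"tz":0,"ax":0,"ay":0,"az":0},{"fingers":160,"tx":0.01,"ty":-0.09,"tz":0,"ax":0,"ay":0,"az":0},{"fingers":160,"tx":0.01,"ty":-0.12,"tz":0,"ax":0,"ay":0,"az":0},{"fingers":160,"tx":0.01,"ty":-0.12,"tz":0,"ax":0,"ay":0,"az":0},{"fingers":160,"tx":0.01,"ty":-0.12,"tz":0,"ax":0,"ay":0,"az":0}]'
python3 - <<'E'
from h import *
snap("wrist","w8")
s=telemetry.read_state(); print(tocal(s["position"]),s["contact_force"],s["gripper_width"])
E
python3 meas.py w8
```

```text
clock: 12.95
position: [0.5662, 0.0189, 0.1313]
ee_rot: [-0.04, 0.999, 0.0, 0.002]
contact_force: [0.2, 7.1, 2.1]
gripper_width: 0.0315
[0.00344858 0.01147717] [-0.45807556  7.93642782  1.48495997] 0.031916715985806615
spigot top 8598 ((-10.203349113464355, -39.16904067993164), 34.985572814941406)
shoulder 4083 ((-7.257643699645996, -42.576881408691406), 44.008323669433594)
thumb 1194 [ -5.99797564 -43.95924408] [17.51883164 40.82523399]
jaw 1409 [-100.22034546  -60.1454577 ]
jaw 1505 [-59.44264107 -12.99031376]
```

View pics/w8.png

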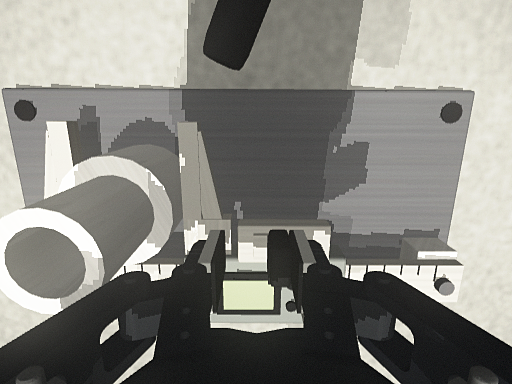

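```bash
python3 - <<'E'
from h import *
im,d,K,C=load("w8")
for u,v in((178,122),(68,122),(46,122)): print(tocal(plane(u,v,.043,K,C)).round(4))
print(tocal(plane(5,255,.112,K,C)),tocal(plane(104,255,.112,K,C)))
b=cv2.resize(im[80:310,0:260],None,fx=2.6,fy=2.6); cv2.imwrite("pics/w8z.png",b[:,:,::-1])
E
```

```text
[-0.0565 -0.0282]
[-0.0564 -0.0837]
[-0.0563 -0.0948]
[-0.01742455 -0.06920235] [-0.01749052 -0.03748495]
```

View pics/w8z.png

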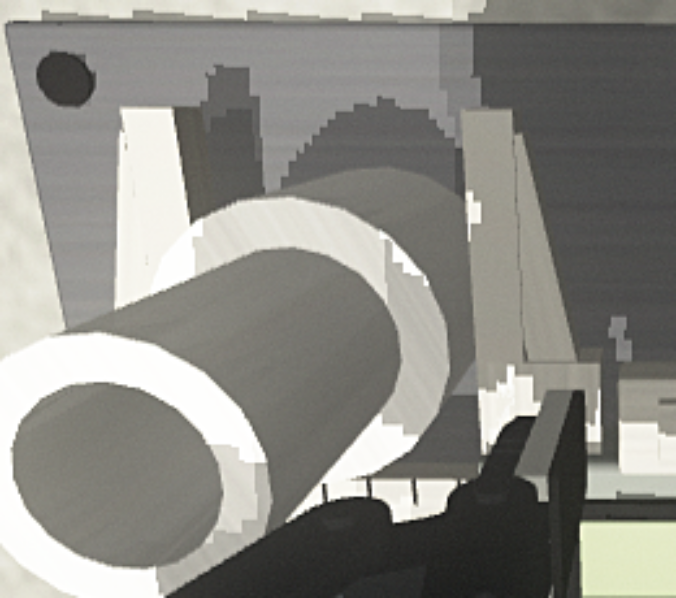

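```bash
python3 -m creep '[{"fingers":160,"tx":-0.01,"ty":0.1,"tz":0,"ax":0,"ay":0,"az":0},{"fingers":160,"tx":-0.02,"ty":0.25,"tz":0,"ax":0,"ay":0,"az":0},{"fingers":160,"tx":-0.03,"ty":0.33,"tz":0.2,"ax":0,"ay":0,"az":0},{"fingers":160,"tx":-0.03,"ty":0.35,"tz":0.8,"ax":0,"ay":0,"az":0},{"fingers":180,"tx":-0.03,"ty":0.35,"tz":1.6,"ax":0,"ay":0,"az":0},{"fingers":255,"tx":-0.5,"ty":0.35,"tz":2.5,"ax":0,"ay":0,"az":0},{"fingers":255,"tx":-1.1,"ty":0.35,"tz":3.2,"ax":0,"ay":0,"az":0},{"fingers":255,"tx":-1.3,"ty":0.35,"tz":3.5,"ax":0,"ay":0,"az":0},{"fingers":255,"tx":-1.3,"ty":0.35,"tz":3.5,"ax":0,"ay":0,"az":0}]'
python3 - <<'E'
from h import *
snap("wrist","w9")
s=telemetry.read_state(); print(s["position"],tocal(s["position"]),s["contact_force"],s["gripper_width"])
E
python3 meas.py w9
```

```text
clock: 13.75
position: [0.5134, 0.0323, 0.2749]
ee_rot: [-0.04, 0.999, 0.0, 0.005]
contact_force: [0.5, 1.2, 0.6]
gripper_width: -0.0
[0.51406197 0.03252287 0.27332622] [-0.04752631  0.0290065 ] [ 0.20804017 -0.34248359 -0.17051298] 0.0003217755667785761
spigot top 1010 ((-14.712845802307129, -56.71359634399414), 19.429689407348633)
shoulder 972 ((-14.648167610168457, -56.724308013916016), 27.942182540893555)
thumb 16 [ -5.96165288 -59.9073778 ] [ -1.02094924 -54.81209521]
jaw 360 [-99.66254732 -60.6194705 ]
jaw 398 [-59.54609601 -12.72474378]
```

View pics/w9.png

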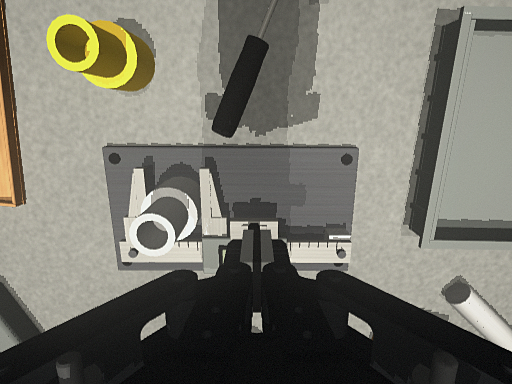

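```bash
python3 -m creep '[{"fingers":255,"tx":0.8,"ty":0.2,"tz":0,"ax":0,"ay":0,"az":0},{"fingers":255,"tx":1.7,"ty":0.4,"tz":-0.1,"ax":0,"ay":0,"az":0},{"fingers":255,"tx":2.6,"ty":0.6,"tz":-0.3,"ax":0,"ay":0,"az":0},{"fingers":255,"tx":3.2,"ty":0.78,"tz":-0.7,"ax":0,"ay":0,"az":0},{"fingers":255,"tx":3.39,"ty":0.78,"tz":-1.2,"ax":0,"ay":0,"az":0},{"fingers":255,"tx":3.39,"ty":0.78,"tz":-1.6,"ax":0,"ay":0,"az":0},{"fingers":255,"tx":3.39,"ty":0.78,"tz":-1.7,"ax":0,"ay":0,"az":0},{"fingers":255,"tx":3.39,"ty":0.78,"tz":-1.7,"ax":0,"ay":0,"az":0}]'
python3 - <<'E'
from h import *
snap("wrist","w10"); snap("side","s10")
im=load("s10")[0]; b=cv2.resize(im[110:260,170:330],None,fx=4,fy=4,interpolation=cv2.INTER_CUBIC); cv2.imwrite("pics/s10z.png",b[:,:,::-1])
s=telemetry.read_state(); print(s["position"],tocal(s["position"]),s["contact_force"],s["gripper_width"])
E
```

```text
clock: 14.47
position: [0.6489, 0.0633, 0.2028]
ee_rot: [-0.04, 0.999, -0.0, 0.002]
contact_force: [-1.0, 0.5, 0.6]
gripper_width: -0.0002
[0.64976116 0.06341009 0.20551323] [0.09016385 0.0492478 ] [0.75806528 0.49203428 0.23845444] 9.020564875936368e-05
```

View pics/w10.png

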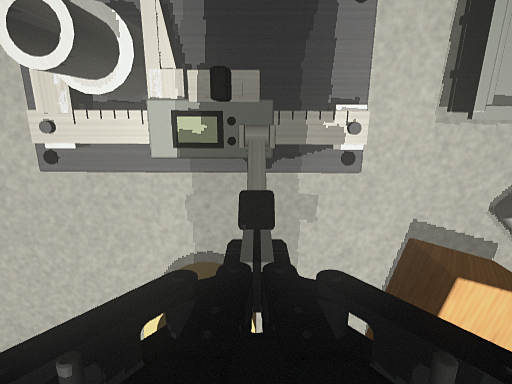

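View pics/s10z.png

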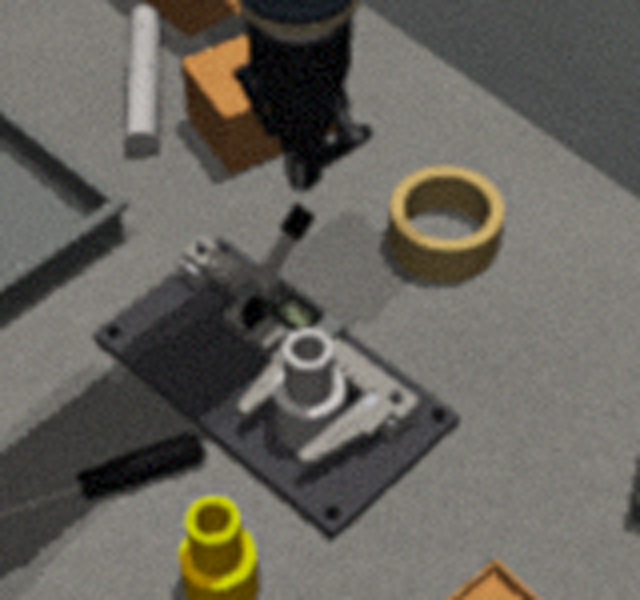

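```bash
python3 -m creep '[{"fingers":255,"tx":0,"ty":0,"tz":-0.3,"ax":0,"ay":0,"az":0},{"fingers":255,"tx":0,"ty":0,"tz":-0.5,"ax":0,"ay":0,"az":0},{"fingers":255,"tx":0,"ty":0,"tz":-0.65,"ax":0,"ay":0,"az":0},{"fingers":255,"tx":0,"ty":0,"tz":-0.8,"ax":0,"ay":0,"az":0},{"fingers":255,"tx":0,"ty":0,"tz":-0.95,"ax":0,"ay":0,"az":0},{"fingers":255,"tx":0,"ty":0,"tz":-1.1,"ax":0,"ay":0,"az":0},{"fingers":255,"tx":0,"ty":0,"tz":-1.25,"ax":0,"ay":0,"az":0},{"fingers":255,"tx":0,"ty":0,"tz":-1.35,"ax":0,"ay":0,"az":0},{"fingers":255,"tx":0,"ty":0,"tz":-1.45,"ax":0,"ay":0,"az":0},{"fingers":255,"tx":0,"ty":0,"tz":-1.55,"ax":0,"ay":0,"az":0},{"fingers":255,"tx":0,"ty":0,"tz":-1.6,"ax":0,"ay":0,"az":0}]'
python3 -c "
from h import *
snap('wrist','w11')
s=telemetry.read_state(); print(tocal(s['position']),s['contact_force'],s['gripper_width'])"
```

```text
clock: 15.48
position: [0.6509, 0.0635, 0.1418]
ee_rot: [-0.04, 0.999, 0.0, 0.005]
contact_force: [2.7, -0.0, 6.5]
gripper_width: -0.0001
[0.09113273 0.04926147] [2.84979782 0.95333104 4.58603749] 0.0004410037587948174
```

View pics/w11.png

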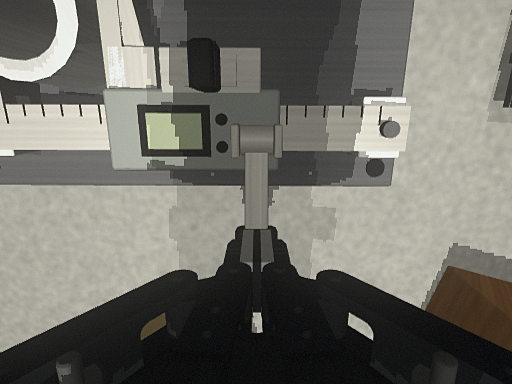

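```bash
python3 -m creep '[{"fingers":255,"tx":0,"ty":0,"tz":-0.07,"ax":0,"ay":0,"az":0},{"fingers":255,"tx":0,"ty":0,"tz":-0.14,"ax":0,"ay":0,"az":0},{"fingers":255,"tx":0,"ty":0,"tz":-0.19,"ax":0,"ay":0,"az":0},{"fingers":255,"tx":0,"ty":0,"tz":-0.22,"ax":0,"ay":0,"az":0},{"fingers":255,"tx":0,"ty":0,"tz":-0.22,"ax":0,"ay":0,"az":0}]'
python3 -c "
from h import *
s=telemetry.read_state(); print(tocal(s['position']),s['contact_force'],s['gripper_width'])"
```

```text
clock: 15.95
position: [0.652, 0.0636, 0.1332]
ee_rot: [-0.04, 0.999, 0.0, 0.007]
contact_force: [3.6, -0.6, 5.4]
gripper_width: -0.0001
[0.09239721 0.04925379] [ 3.55131196 -0.61767207  5.3766638 ] -0.00011225241428627664
```

```bash
python3 -m creep '[{"fingers":255,"tx":0,"ty":0,"tz":-0.03,"ax":0,"ay":0,"az":0},{"fingers":255,"tx":0,"ty":0,"tz":-0.06,"ax":0,"ay":0,"az":0},{"fingers":255,"tx":0,"ty":0,"tz":-0.06,"ax":0,"ay":0,"az":0}]'
python3 -c "
from h import *
s=telemetry.read_state(); print(tocal(s['position']),s['contact_force'],s['gripper_width'])"
```

```text
clock: 16.2
position: [0.6522, 0.0636, 0.1324]
ee_rot: [-0.04, 0.999, 0.001, 0.007]
contact_force: [-5.0, -0.4, 19.4]
gripper_width: -0.0001
[0.09259394 0.04922831] [-5.0381337  -0.41074289 19.3849892 ] -7.731268681855265e-05
```

```bash
python3 -m creep '[{"fingers":255,"tx":0,"ty":0,"tz":0.2,"ax":0,"ay":0,"az":0},{"fingers":255,"tx":0,"ty":0,"tz":0.8,"ax":0,"ay":0.15,"az":0},{"fingers":200,"tx":-0.5,"ty":-0.4,"tz":1.8,"ax":0,"ay":0,"az":0},{"fingers":100,"tx":-1.2,"ty":-1,"tz":2.6,"ax":0,"ay":0,"az":0},{"fingers":0,"tx":-2,"ty":-1.6,"tz":3.2,"ax":0,"ay":0,"az":0},{"fingers":0,"tx":-2.6,"ty":-2.2,"tz":3.5,"ax":0,"ay":0,"az":0},{"fingers":0,"tx":-3,"ty":-2.6,"tz":3.5,"ax":0,"ay":0,"az":0},{"fingers":0,"tx":-3.2,"ty":-2.7,"tz":3.5,"ax":0,"ay":0,"az":0},{"fingers":0,"tx":-3.2,"ty":-2.7,"tz":3.5,"ax":0,"ay":0,"az":0}]'
python3 - <<'E'
from h import *
snap("wrist","w12"); snap("side","s12")
im=load("s12")[0]; b=cv2.resize(im[110:260,170:330],None,fx=4,fy=4,interpolation=cv2.INTER_CUBIC); cv2.imwrite("pics/s12z.png",b[:,:,::-1])
st()
E
python3 meas.py w12
```

```text
clock: 16.95
position: [0.5218, -0.0466, 0.2729]
ee_rot: [-0.038, 0.999, 0.0, 0.007]
contact_force: [0.1, 0.2, -0.6]
gripper_width: 0.0831
{'clock': 17.05, 'joint_pos': [-0.1187, 0.3879, 0.1604, 1.8869, -0.0834, 0.8587, 1.7344], 'joint_velocities': [-0.0152, 0.0227, -0.0105, -0.0212, -0.0027, 0.0, -0.0016], 'joint_efforts': [1.491, -58.4866, 4.0233, -23.4385, 0.1502, 0.0465, 0.0554], 'position': [0.5243, -0.0439, 0.2723], 'ee_rot': [-0.04, 0.9992, 0.0008, 0.0072], 'contact_force': [0.063, -0.1839, 0.3219], 'wrist_torque': [-0.0095, -0.0265, 0.022], 'gripper_width': 0.0854}
spigot top 973 ((-14.556156158447266, -56.80772018432617), 19.207202911376953)
shoulder 932 ((-14.54069995880127, -56.92108154296875), 27.944963455200195)
thumb 275 [ -5.78275396 -59.50237478] [16.76555813 31.98432688]
jaw 361 [-99.9124264  -60.00388622]
jaw 364 [-58.95959    -13.32104831]
```

View pics/w12.png

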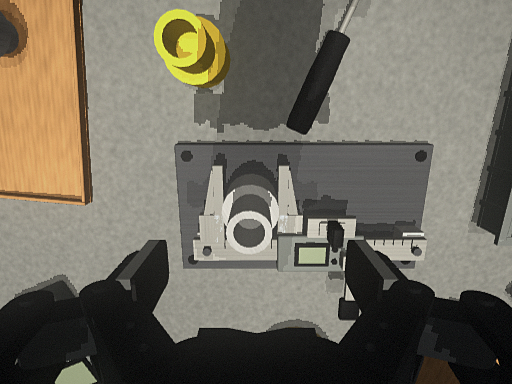

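View pics/s12z.png

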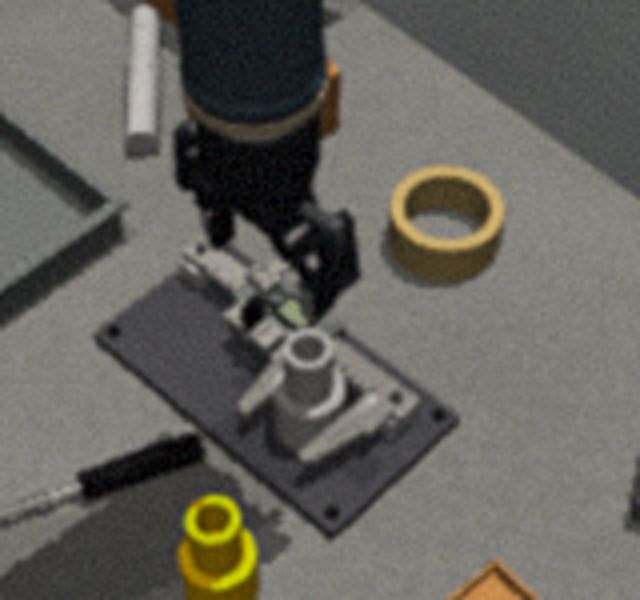

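```bash
python3 - <<'E'
from h import *
im,d,K,C=load("w12"); P=cloud(d,K,C)
for u,v in((345,303),(348,308),(352,315),(348,285)): print(tocal(P[v,u]).round(4),P[v,u,2].round(4),im[v,u])
s=telemetry.read_state(); r=R.from_quat(s["ee_rot"]); print(r.as_matrix().round(4).tolist())
w=toworld(-.0146,-.0568); print(w,(np.array([w[0],w[1],.1455])-s["position"])/.04)
E
```

```text
[0.0872 0.043 ] 0.0627 [43 43 41]
[0.0946 0.0472] 0.0611 [38 37 34]
[0.1028 0.0519] 0.0619 [34 32 33]
[-0.0347 -0.009 ] 0.2202 [ 9 10 10]
[[-0.9967, -0.0799, 0.0143], [-0.0798, 0.9968, 0.0022], [-0.0145, 0.0011, -0.9999]]
[ 0.55356115 -0.05046334] [ 0.73062316 -0.16353552 -3.16925101]
```

```bash
python3 -m creep '[{"fingers":0,"tx":0.5,"ty":-0.15,"tz":0,"ax":0,"ay":0.137,"az":0},{"fingers":0,"tx":0.73,"ty":-0.16,"tz":-0.3,"ax":0,"ay":0.137,"az":0},{"fingers":0,"tx":0.73,"ty":-0.16,"tz":-0.8,"ax":0,"ay":0.137,"az":0},{"fingers":0,"tx":0.73,"ty":-0.16,"tz":-1.1,"ax":0,"ay":0.137,"az":0},{"fingers":0,"tx":0.73,"ty":-0.16,"tz":-1.2,"ax":0,"ay":0.137,"az":0},{"fingers":0,"tx":0.73,"ty":-0.16,"tz":-1.2,"ax":0,"ay":0.137,"az":0},{"fingers":0,"tx":0.73,"ty":-0.16,"tz":-1.2,"ax":0,"ay":0.137,"az":0}]'
python3 - <<'E'
from h import *
st()
s=telemetry.read_state(); w=toworld(-.0146,-.0568); print(w,(np.array([w[0],w[1],.1465])-s["position"])/.04)
E
```

```text
clock: 17.63
position: [0.554, -0.0496, 0.2241]
ee_rot: [-0.04, 0.999, 0.001, -0.0]
contact_force: [-0.9, -0.2, 0.2]
gripper_width: 0.0854
{'clock': 17.6333, 'joint_pos': [-0.094, 0.492, 0.1489, 1.8614, -0.1014, 0.7961, 1.7603], 'joint_velocities': [0.0042, -0.022, 0.007, -0.0062, 0.001, 0.0027, 0.0021], 'joint_efforts': [-0.1226, -61.8989, 3.4936, -22.0008, -0.0225, -0.0549, 0.0036], 'position': [0.554, -0.0496, 0.2241], 'ee_rot': [-0.0404, 0.9992, 0.0012, -0.0002], 'contact_force': [-0.9011, -0.2411, 0.1772], 'wrist_torque': [0.0279, -0.0781, 0.0471], 'gripper_width': 0.0854}
[ 0.55356115 -0.05046334] [-0.01197487 -0.02068701 -1.93938019]
```

```bash
python3 -m creep '[{"fingers":0,"tx":-0.01,"ty":-0.02,"tz":-0.5,"ax":0,"ay":0,"az":0},{"fingers":0,"tx":-0.01,"ty":-0.02,"tz":-1,"ax":0,"ay":0,"az":0},{"fingers":0,"tx":-0.01,"ty":-0.02,"tz":-1.5,"ax":0,"ay":0,"az":0},{"fingers":0,"tx":-0.01,"ty":-0.02,"tz":-1.85,"ax":0,"ay":0,"az":0},{"fingers":0,"tx":-0.01,"ty":-0.02,"tz":-1.94,"ax":0,"ay":0,"az":0},{"fingers":0,"tx":-0.01,"ty":-0.02,"tz":-1.94,"ax":0,"ay":0,"az":0},{"fingers":0,"tx":-0.01,"ty":-0.02,"tz":-1.94,"ax":0,"ay":0,"az":0}]'
python3 -m creep '[{"fingers":90,"tx":0,"ty":0,"tz":0,"ax":0,"ay":0,"az":0},{"fingers":110,"tx":0,"ty":0,"tz":0,"ax":0,"ay":0,"az":0},{"fingers":125,"tx":0,"ty":0,"tz":0,"ax":0,"ay":0,"az":0},{"fingers":138,"tx":0,"ty":0,"tz":0,"ax":0,"ay":0,"az":0},{"fingers":150,"tx":0,"ty":0,"tz":0,"ax":0,"ay":0,"az":0},{"fingers":170,"tx":0,"ty":0,"tz":0,"ax":0,"ay":0,"az":0},{"fingers":170,"tx":0,"ty":0,"tz":0,"ax":0,"ay":0,"az":0},{"fingers":170,"tx":0,"ty":0,"tz":0,"ax":0,"ay":0,"az":0}]' 25
```

```text
clock: 18.22
position: [0.5543, -0.0504, 0.1474]
ee_rot: [-0.041, 0.999, 0.001, 0.0]
contact_force: [-0.1, 0.4, -0.0]
gripper_width: 0.0852
clock: 18.88
position: [0.5546, -0.0505, 0.1481]
ee_rot: [-0.04, 0.999, 0.001, 0.001]
contact_force: [-1.0, -0.1, 5.7]
gripper_width: 0.0376
```

```bash
python3 -m creep '[{"fingers":170,"tx":0,"ty":0,"tz":0.1,"ax":0,"ay":0,"az":0},{"fingers":170,"tx":0,"ty":0,"tz":0.3,"ax":0,"ay":0,"az":0},{"fingers":170,"tx":0,"ty":0,"tz":0.6,"ax":0,"ay":0,"az":0},{"fingers":170,"tx":0,"ty":0,"tz":1,"ax":0,"ay":0,"az":0},{"fingers":170,"tx":0,"ty":0,"tz":1.5,"ax":0,"ay":0,"az":0},{"fingers":170,"tx":0,"ty":0,"tz":2.1,"ax":0,"ay":0,"az":0},{"fingers":170,"tx":0,"ty":0,"tz":2.6,"ax":0,"ay":0,"az":0},{"fingers":170,"tx":0,"ty":0,"tz":2.8,"ax":0,"ay":0,"az":0},{"fingers":170,"tx":0,"ty":0,"tz":2.8,"ax":0,"ay":0,"az":0}]'
python3 - <<'E'
from h import *
snap("wrist","w13"); snap("top","t13"); st()
im,d,K,C=load("t13"); P=cloud(d,K,C)
# tray via depth/height
m=(P[...,2]>.03)&(P[...,2]<.055)&(P[...,1]>.17)&(P[...,1]<.43)&(P[...,0]>.3)&(P[...,0]<.6)
q=P[m][:,:2].astype(np.float32)*1000; print(len(q),cv2.minAreaRect(q))
E
```

```text
clock: 19.63
position: [0.5552, -0.0506, 0.262]
ee_rot: [-0.04, 0.999, 0.001, 0.003]
contact_force: [0.8, 0.1, -4.2]
gripper_width: 0.0371
{'clock': 19.7333, 'joint_pos': [-0.1008, 0.4498, 0.1591, 1.8203, -0.0928, 0.8779, 1.7539], 'joint_velocities': [0.0025, 0.0211, -0.0044, 0.0127, -0.0008, -0.0013, -0.0], 'joint_efforts': [0.0589, -65.4341, 3.8808, -26.1579, 0.028, 0.06, -0.0132], 'position': [0.5541, -0.0504, 0.2595], 'ee_rot': [-0.0405, 0.9992, 0.0012, 0.0005], 'contact_force': [-0.8116, -0.5642, -3.6293], 'wrist_torque': [-0.0052, 0.0221, 0.1141], 'gripper_width': 0.0372}
1260 ((458.6838684082031, 307.65673828125), (230.64022827148438, 198.50259399414062), 3.326925039291382)
```

View pics/w13.png

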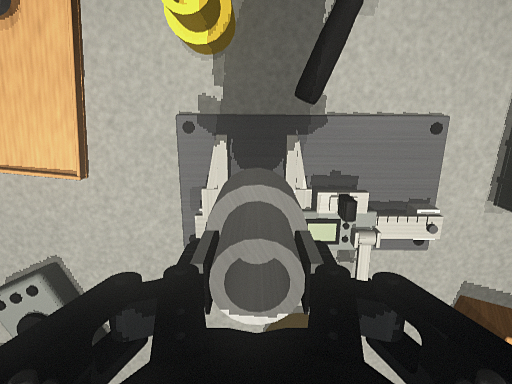

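View pics/t13.png

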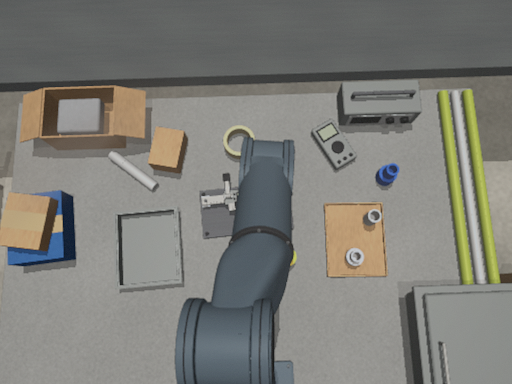

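```bash
python3 -m creep '[{"fingers":170,"tx":0,"ty":0.4,"tz":0,"ax":0,"ay":0,"az":0},{"fingers":170,"tx":-0.1,"ty":1.1,"tz":0,"ax":0,"ay":0,"az":0},{"fingers":170,"tx":-0.3,"ty":1.9,"tz":0,"ax":0,"ay":0,"az":0},{"fingers":170,"tx":-0.5,"ty":2.7,"tz":0,"ax":0,"ay":0,"az":0},{"fingers":170,"tx":-0.7,"ty":3.5,"tz":0,"ax":0,"ay":0,"az":0},{"fingers":170,"tx":-0.9,"ty":4.3,"tz":0,"ax":0,"ay":0,"az":0},{"fingers":170,"tx":-1.1,"ty":5.1,"tz":0,"ax":0,"ay":0,"az":0},{"fingers":170,"tx":-1.3,"ty":5.9,"tz":0,"ax":0,"ay":0,"az":0},{"fingers":170,"tx":-1.5,"ty":6.7,"tz":0,"ax":0,"ay":0,"az":0},{"fingers":170,"tx":-1.7,"ty":7.5,"tz":0,"ax":0,"ay":0,"az":0},{"fingers":170,"tx":-1.9,"ty":8.2,"tz":0,"ax":0,"ay":0,"az":0},{"fingers":170,"tx":-2.1,"ty":8.7,"tz":0,"ax":0,"ay":0,"az":0}]'
python3 -m creep '[{"fingers":170,"tx":0,"ty":0,"tz":0,"ax":0,"ay":0,"az":0},{"fingers":170,"tx":0,"ty":0,"tz":0,"ax":0,"ay":0,"az":0}]'
python3 - <<'E'
from h import *
snap("wrist","w14"); st()
E
```

```text
clock: 20.73
position: [0.4685, 0.3005, 0.2576]
ee_rot: [-0.042, 0.999, 0.001, -0.001]
contact_force: [-0.5, -0.1, -3.5]
gripper_width: 0.0376
clock: 20.9
position: [0.4667, 0.302, 0.2556]
ee_rot: [-0.044, 0.999, 0.0, -0.002]
contact_force: [0.2, 0.4, -3.0]
gripper_width: 0.0373
{'clock': 20.95, 'joint_pos': [-0.7393, 0.4527, 0.1251, 1.8223, -0.0739, 0.8743, 1.0767], 'joint_velocities': [0.0298, -0.0145, 0.0267, 0.0008, 0.0063, 0.0044, 0.0023], 'joint_efforts': [-2.2752, -63.3772, 1.8574, -25.4573, -0.2811, -0.0582, -0.1152], 'position': [0.4677, 0.3003, 0.256], 'ee_rot': [-0.0425, 0.9991, -0.0, -0.0019], 'contact_force': [0.9247, 0.0283, -2.3427], 'wrist_torque': [-0.0732, -0.0209, -0.0725], 'gripper_width': 0.0374}
```

View pics/w14.png

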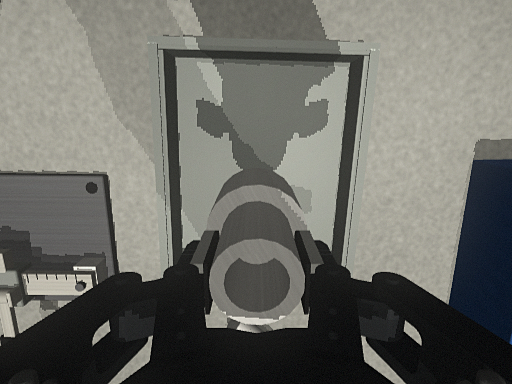

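```bash
python3 -m creep '[{"fingers":170,"tx":0,"ty":0,"tz":-0.5,"ax":0,"ay":0,"az":0},{"fingers":170,"tx":0,"ty":0,"tz":-1.1,"ax":0,"ay":0,"az":0},{"fingers":170,"tx":0,"ty":0,"tz":-1.7,"ax":0,"ay":0,"az":0},{"fingers":170,"tx":0,"ty":0,"tz":-2.2,"ax":0,"ay":0,"az":0},{"fingers":170,"tx":0,"ty":0,"tz":-2.55,"ax":0,"ay":0,"az":0},{"fingers":170,"tx":0,"ty":0,"tz":-2.72,"ax":0,"ay":0,"az":0},{"fingers":170,"tx":0,"ty":0,"tz":-2.77,"ax":0,"ay":0,"az":0},{"fingers":170,"tx":0,"ty":0,"tz":-2.77,"ax":0,"ay":0,"az":0},{"fingers":170,"tx":0,"ty":0,"tz":-2.77,"ax":0,"ay":0,"az":0}]'
```

```text
clock: 21.7
position: [0.4683, 0.3, 0.1459]
ee_rot: [-0.042, 0.999, 0.0, -0.001]
contact_force: [1.0, 0.3, -2.8]
gripper_width: 0.0376
```

```bash
python3 -m creep '[{"fingers":170,"tx":0,"ty":0,"tz":-0.06,"ax":0,"ay":0,"az":0},{"fingers":170,"tx":0,"ty":0,"tz":-0.1,"ax":0,"ay":0,"az":0},{"fingers":170,"tx":0,"ty":0,"tz":-0.1,"ax":0,"ay":0,"az":0}]'
```

```text
clock: 21.95
position: [0.4684, 0.3001, 0.1422]
ee_rot: [-0.042, 0.999, 0.0, -0.001]
contact_force: [-0.2, -0.1, -2.4]
gripper_width: 0.0376
```

```bash
python3 -m creep '[{"fingers":170,"tx":0,"ty":0,"tz":-0.03,"ax":0,"ay":0,"az":0},{"fingers":170,"tx":0,"ty":0,"tz":-0.05,"ax":0,"ay":0,"az":0},{"fingers":170,"tx":0,"ty":0,"tz":-0.05,"ax":0,"ay":0,"az":0}]'
```

```text
clock: 22.2
position: [0.4685, 0.3002, 0.1411]
ee_rot: [-0.042, 0.999, 0.001, -0.001]
contact_force: [-2.1, -2.0, 8.5]
gripper_width: 0.0371
```

Contact; release and back away upward.

```bash
python3 -m creep '[{"fingers":130,"tx":0,"ty":0,"tz":0.02,"ax":0,"ay":0,"az":0},{"fingers":110,"tx":0,"ty":0,"tz":0.02,"ax":0,"ay":0,"az":0},{"fingers":80,"tx":0,"ty":0,"tz":0.02,"ax":0,"ay":0,"az":0},{"fingers":30,"tx":0,"ty":0,"tz":0.02,"ax":0,"ay":0,"az":0},{"fingers":10,"tx":0,"ty":0,"tz":0.1,"ax":0,"ay":0,"az":0},{"fingers":0,"tx":0,"ty":0,"tz":0.6,"ax":0,"ay":0,"az":0},{"fingers":0,"tx":0,"ty":0,"tz":1.4,"ax":0,"ay":0,"az":0},{"fingers":0,"tx":0,"ty":0,"tz":2.2,"ax":0,"ay":0,"az":0},{"fingers":0,"tx":0.1,"ty":-0.5,"tz":3,"ax":0,"ay":0,"az":0},{"fingers":0,"tx":0.2,"ty":-1.2,"tz":3.7,"ax":0,"ay":0,"az":0},{"fingers":0,"tx":0.2,"ty":-2,"tz":4.3,"ax":0,"ay":0,"az":0},{"fingers":0,"tx":0.2,"ty":-2.5,"tz":4.5,"ax":0,"ay":0,"az":0}]'
python3 - <<'E'
from h import *
snap("wrist","w15");snap("side","s15");snap("top","t15"); st()
im,d,K,C=load("w15"); P=cloud(d,K,C)
q=P[(np.abs(P[...,2]-.105)<.004)&(np.abs(P[...,0]-.468)<.05)&(np.abs(P[...,1]-.3)<.05)][:,:2].astype(np.float32)*1000
print(len(q),cv2.minEnclosingCircle(q))
E
python3 meas.py w15
```

```text
clock: 23.2
position: [0.4777, 0.1974, 0.3249]
ee_rot: [-0.041, 0.999, 0.001, 0.002]
contact_force: [0.6, 0.1, 0.1]
gripper_width: 0.0851
{'clock': 23.35, 'joint_pos': [-0.597, 0.3254, 0.1535, 1.8278, -0.0604, 0.9917, 1.2333], 'joint_velocities': [-0.0313, 0.0387, -0.0412, 0.0021, -0.0121, -0.0134, -0.0131], 'joint_efforts': [2.1111, -56.2769, 4.1223, -26.6035, 0.3494, 0.2789, 0.3078], 'position': [0.4769, 0.1986, 0.3224], 'ee_rot': [-0.0404, 0.9992, 0.001, 0.0002], 'contact_force': [-1.0115, 0.6667, -0.3051], 'wrist_torque': [0.0089, 0.0147, 0.0161], 'gripper_width': 0.0852}
721 ((467.5444641113281, 299.67120361328125), 19.12273406982422)
thumb 173 [-2.55014206 19.8588344 ] [17.23042354 32.85138635]
jaw 275 [-100.2860981   -83.52672714]
jaw 273 [-28.97827022 -11.64604106]
```

View pics/w15.png

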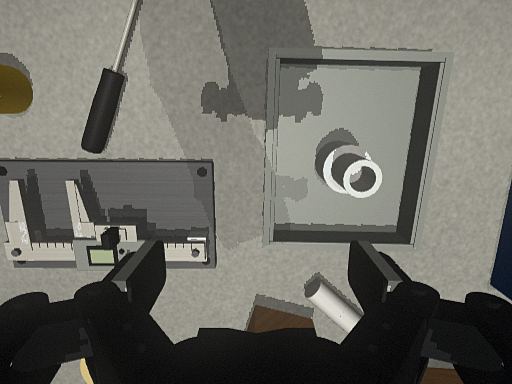

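View pics/s15.png

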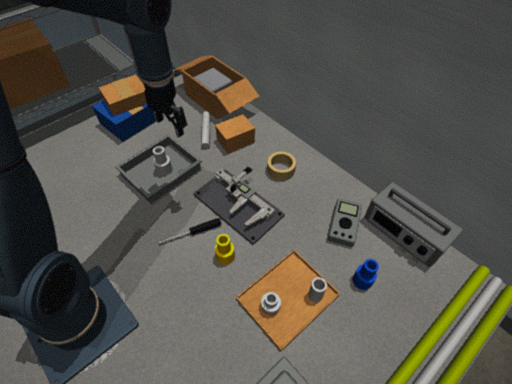

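```bash
python3 - <<'E'
from h import *
im=load("s15")[0]; a=cv2.resize(im[155:245,190:290],None,fx=4,fy=4,interpolation=cv2.INTER_CUBIC)
b=load("t15")[0]; b=cv2.resize(b[165:245,195:295],None,fx=4,fy=4,interpolation=cv2.INTER_CUBIC)
h=max(a.shape[0],b.shape[0]); o=np.zeros((h,800,3),np.uint8); o[:a.shape[0],:400]=a; o[:b.shape[0],400:]=b
cv2.imwrite("pics/f15.png",o[:,:,::-1])
E
```

```text
(no output)
```

View pics/f15.png

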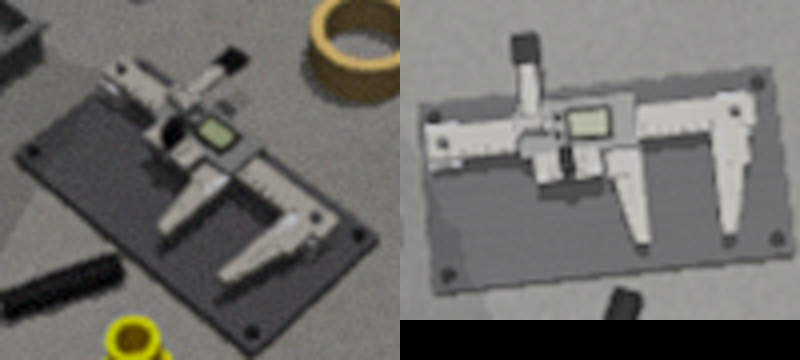

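```bash
python3 - <<'E'
from h import *
print(workorder.job_done()); st()
E
```

```text
the job is handed in; nothing more can be done
None
the job is handed in; nothing more can be done
```

The job is done and handed in at about 23.4 s on the robot's clock; the hand-in gives no verdict.

- **Opening:** I pushed the slide open to about 92 mm by the thumb piece and stood the coupling on the plate at x = -14 mm.
- **Closing:** I pushed the slide shut through the spring to about 7–8 N. By my estimate the thumb piece gave about 4 mm. At that point the measured foot edges (-84.7 and -28.7 mm) lay on the two jaw faces.
- **Locking:** I pressed the lever to its stop with about 19 N while the coupling was still in the jaws. I then lifted the coupling straight out and set it down in the tray.

The last checks before hand-in showed:

- **Coupling:** It stands upright in the tray at (0.468, 0.300), with the gripper clear of it.
- **Jaws:** They read about 55 mm apart in the last view, which agrees with the 56 mm foot within the camera's 1–2 mm error.
- **Lever:** It lies level. Its pad measured 61–63 mm high against the nominal 60, which is within depth noise. I did not test the lock by pushing the slide.
- **Bystanders:** Those I could see in the wrist and side pictures look unmoved by eye; I did not measure them.

No check failed.

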